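# Let the weight of the cheese press down

## Robot

A 6-joint arm with a two-finger parallel gripper is mounted at the origin on the work surface. World frame = base frame: x ahead of the robot, y to its left, z up, the work surface at z = 0. Lengths are in mm, angles in rad, forces in N, time in s.
With the tool pointing down it reaches from about 275 to 1000 mm from the base axis. Payload 8.4 kg.
Tool frame: the origin (TCP) lies at the very end of the fingers, on their centre line; the grasp point (between the pads) lies 19 mm behind it; z points along the fingers, y is the direction in which the jaws open and shut (so a half turn about z gives the same grasp; the last joint's range is limited). The gripper opens to 85 mm and grips with 20 to 120 N. Pads are 22 mm wide; open, the fingers measure 114 mm over their backs; the gripper's body (76 mm by 85 mm) begins 54 mm behind the grasp point. The pads swing forward as they close: fully open they stand 13 mm farther back than shut.
Start: joints at [-1.233, 0.353, 1.633, -0, 1.155, -0.002], TCP at [208.31, -589.266, 205.581] pointing down, gripper open.
Joint ranges: [-2.63, 2.63], [-0.92, 2.1], [0.06, 2.66], [-1.3, 4.44], [0, 2.69], [-3.02, 3.02]. Speed limits (rad/s): [2.22, 2.22, 2.79, 3.14, 3.14, 3.14].

## Interface

Orientations are given as [roll, pitch, yaw] about the fixed x, y, z axes, in that order (R = Rz(yaw) Ry(pitch) Rx(roll)).
In Python, from rig import sense, grab_frame, sign_off, masks_of gives the robot as it stands. The module is installed in compiled form; this text tells all that it offers.
- The arm moves only by the shell command python3 -m inch 'ROWS' [FORCE]. ROWS is JSON, a list of rows, each an object of numbers: "gripper": the finger opening in m, from 0 to 0.0854; "tx", "ty", "tz": the shift along the tool's x, y, z in m; "spin": the turn about the tool's z in degrees. In form: [{"gripper": .., "tx": .., "ty": .., "tz": .., "spin": ..}, ...]. A call has exactly 8 rows; each row shifts and turns the commanded pose from where the row before left it, along the tool's axes as they then stand; what a row does not reach is not made up. A row lasts 1/10 s, in which the tool goes at most 50 mm and 8.59 degrees, less where a joint would pass 70% of its speed; a pose out of reach is approached as far as the arm can. A call is refused whole if a number of a shift passes 0.05 or a number of a turn 8.59, either way. A call with a gripper value outside its range is refused whole. The fingers move at their own pace and stop on an object; FORCE is the grip in N (left out, the last holds). Time passes only in rows, so rows that do not move let the fingers close, or fill a call up. It gives the time, the measured TCP pose, the force and the opening at its end, in the units of the state.
- sense(): the state, without advancing time (a new reading comes with each control period).
- grab_frame(name): name is "scene" or "top" or "wrist"; returns a dict with "pixels" (400x640x3 uint8, red, green, blue), "K" (3x3 intrinsics, pixels), "extrinsics" (4x4, takes a point from camera to world coordinates). Camera axes: x right, y down, z forward; pixel columns grow to the right and rows downward; lengths in mm; the calibration is good to about 2 mm. A picture is of the moment at which its call begins. There is no depth.
- sign_off(): hands the job in, once; it reports no verdict.
Trained networks look in the newest picture that a camera, given by its name, has taken for a name from the list of things; names that differ only in an ending like _2 or _b are one class to them, and where a whole thing is asked for, a point or a joint stands for the part that bears it (a point fixed in the world has none). Each returns a list of dicts, best first, with "conf" (0 to 1); they miss things now and then, are a little off and sometimes report something else, mostly with a low value. They report only what shows in the picture. A call takes as long as a camera call.
- masks_of(camera, target): "pixels" (400x640 bool, what is visible of it) and "centre" ([row, column] in pixels, amid what is visible of it).
The state is a dict: "clock": time; "qpos": joint angles; "qvel": joint speeds; "joint_efforts": joint torques, N m; "eef_pos": TCP position; "tcp_rot": TCP orientation; "contact_force": force on the tool from outside, world axes, zero at the start; "wrist_torque": the same for the moment, N m; "opening": opening from 0.0 (shut) to 1.0 (fully open).
Only numpy, scipy, OpenCV 4.12 (cv2) and the standard library are available. Lean on these libraries where they do the work, as an engineer would, in place of code of your own. Each camera call takes 0.05 s, during which the arm holds its last target.

## Task

The cheese press on the table has a weight board wound up above the mould, held by a pawl in a ratchet wheel. Lift the pawl lever all the way up so that the pawl is sprung to come out, then take the crank by its handle, wind it up a touch until the pawl lets go, and let the crank turn back slowly under the load until the press plate rests on the cheese. Never let the weight drop or run away, let go of the crank at the end with the pawl left out, and leave the other things on the table where they are.

Things in the scene. Friction and masses are not known exactly. Their poses are not given: they have to be found in the camera images.
- press: Cheese press, fixed. Origin: centre of its base's underside, on the table; z up, x towards its far side, crank at -y, pawl at +y. Wooden base 340 x 200 mm; steel uprights 34 mm wide at x = -118 and 118 mm, to z = 255 mm; grey gear head x -62..30, y -34..34, z 196..260 mm; below it the white mould with the cheese and a wooden follower disc (top z = 134 mm).
- ram (a joint): Height of the press plate over the follower in m: 0 = plate resting on follower and cheese; at most 0.058. Plate, rack and weight board move as one, 4 kg give or take 15 %.
- weight_board (a point): Centre of the underside of the wooden weight board, 240 x 240 x 18 mm, square with the press, two iron discs on it (58 mm over this point); z = 345 mm + ram. Its edges, 120 mm from the centre, overhang the crank handle and the lever grip, so both are reached with the gripper leaning 30 to 45 degrees, its upper end out from the press (crank: to -y; lever: to +y or -x).
- crank (a joint): Crank angle in rad: 0 = plate landed, 1 to 2.4 at the start, + winds up; ram moves 20 mm per rad. Shaft along the press's y through x = -25, z = 228 mm; handle 80 mm from it. Seen from the -y side (x to the right) the arm stands at 50 degrees above +x plus this angle, counter-clockwise. The load is 8 to 12 N at the handle, clockwise; with the pawl out and the crank not held, the weight falls.
- crank_grip (a point): Middle of the crank handle: round wooden sleeve, 24 mm diameter, 80 mm long along the press's y, here at y = -125 mm (38 mm from here out to its end, 42 mm in to the crank arm). It spins freely on its pin, so a gripper can hold it without turning as the crank goes round.
- pawl_lever (a joint): Pawl lever angle in rad: 0 = down, pawl sprung into the ratchet; 0.87 = fully up, at its stop. Stays where left; 2 to 4 N at the grip moves it. It acts on the pawl through a spring: with the lever up, the pawl stays caught while the load presses on it and swings out by itself once the crank is wound up a little (0.02 to 0.1 rad).
- lever_pin (a point): Pin of lever and pawl, along the press's y, at x = -87.5, y = 59, z = 275 mm. The lever's grip is 68 mm from it towards the press's -x side: 32 degrees below -x when down, 18 degrees above when up.
- lever_grip (a point): Middle of the pawl lever's grip: round black bar, 20 mm diameter, 76 mm long (34 mm outwards from here), along the press's y, here at y = 104 mm, fixed to the lever.
- pawl_nose (a point): Nose of the steel pawl, 45 mm below the pin. It is about 54 mm from shaft when in the teeth, about 77 mm when swung out (60 mm is clear of the teeth).
- shaft (a point): Centre of the ratchet wheel on the crank shaft, on the +y side of the gear head at x = -25, y = 46, z = 228 mm; 45 teeth, 111 mm across.
- bowl: Bystander: blue glass bowl with cheese cubes, 190 mm wide, 110 mm high. Origin: centre of its underside.
- jar: Bystander: stoneware jar, 84 mm diameter, 125 mm high. Origin: centre of its underside.
- bottle: Bystander: brown glass bottle, 72 mm diameter, 235 mm high. Origin: centre of its underside.
- board: Cutting board, fixed, 300 x 200 x 24 mm. Origin: centre of its underside.
- cheese: Bystander: block of cheese on the cutting board, 110 x 75 x 55 mm. Origin: centre of its underside.
- knife: Bystander: kitchen knife lying on the cutting board, 285 mm long. Origin: underside, near the heel of the blade.

How it is judged:
By the outcome, as a careful person would: the job done as asked, in the order asked, and still so for the second after the job is handed in, with the robot touching nothing.
It also fails if it takes over 58 s, if anything falls off the work surface, if the arm or the gripper's body presses on something with over 40 N, if the wrist force passes 120 N, or if a joint passes its speed limit or range.

## Working session

There is one attempt and no reset: what is moved stays moved. The work goes in short steps, Python scripts to look and compute and a shell command to move; the robot and the scene stay as the last step left them, time stands still between calls to the robot, and variables do not carry over. Pictures are saved under pics/ and viewed, and the job is handed in when it is done.

```bash
mkdir -p pics; ls
cat > h.py <<'E'
import numpy as np, cv2
from rig import sense, grab_frame, sign_off, masks_of
def snap(cam,fn):
    f=grab_frame(cam); cv2.imwrite('pics/'+fn,cv2.cvtColor(np.asarray(f['pixels']),cv2.COLOR_RGB2BGR)); return f
def proj(f,p):
    p=np.atleast_2d(p).astype(float); E=np.array(f['extrinsics']); K=np.array(f['K'])
    c=(p-E[:3,3])@E[:3,:3]; u=c@K.T; return u[:,:2]/u[:,2:]
E
python3 - <<'E'
from h import *
s=sense(); print({k:np.round(v,3).tolist() for k,v in s.items()})
for c in('scene','top','wrist'):
    f=snap(c,c+'0.png'); np.savez('pics/%s0.npz'%c,K=f['K'],extrinsics=f['extrinsics']); print(c,np.round(f['K'],1).tolist(),np.round(f['extrinsics'],3).tolist())
    for t in('press','weight_board','crank_grip','lever_grip','bowl','jar','bottle','board','cheese'):
        m=masks_of(c,t); print(t,[(round(x['conf'],2),np.round(x['centre']).tolist(),int(x['pixels'].sum())) for x in m[:2]])
E
```

```text
pics
{'clock': 0.0, 'qpos': [-1.233, 0.354, 1.634, 0.0, 1.155, -0.002], 'qvel': [0.002, -0.0, -0.001, -0.001, 0.002, -0.001], 'joint_efforts': [-0.0, -60.526, -34.207, -0.0, 0.009, -0.0], 'eef_pos': [208.137, -588.745, 204.854], 'tcp_rot': [-3.14, -0.0, 0.34], 'contact_force': [0.311, -0.012, -0.392], 'wrist_torque': [0.044, 0.004, -0.029], 'opening': 1.001}
scene [[481.1, 0.0, 322.9], [0.0, 481.1, 199.8], [0.0, 0.0, 1.0]] [[0.883, 0.448, -0.142, 771.31], [0.47, -0.837, 0.28, -470.053], [0.006, -0.314, -0.949, 1778.744], [0.0, 0.0, 0.0, 1.0]]
press [(0.85, [195.0, 347.0], 8083), (0.71, [214.0, 311.0], 137)]
weight_board [(0.51, [330.0, 288.0], 3477)]
crank_grip [(0.63, [218.0, 309.0], 157)]
lever_grip [(0.42, [154.0, 317.0], 46), (0.35, [185.0, 350.0], 5674)]
bowl [(0.72, [96.0, 351.0], 1688)]
jar [(0.62, [286.0, 233.0], 567), (0.46, [216.0, 308.0], 174)]
bottle [(0.94, [127.0, 402.0], 630), (0.4, [196.0, 349.0], 8192)]
board [(0.59, [330.0, 288.0], 3303), (0.31, [182.0, 348.0], 5678)]
cheese [(0.66, [306.0, 282.0], 809)]
top [[373.3, 0.0, 322.7], [0.0, 373.3, 204.1], [0.0, 0.0, 1.0]] [[0.009, -0.993, 0.12, 348.846], [-1.0, -0.009, 0.004, -5.885], [-0.003, -0.12, -0.993, 1525.762], [0.0, 0.0, 0.0, 1.0]]
press [(0.89, [174.0, 314.0], 7161), (0.4, [182.0, 433.0], 2454)]
weight_board [(0.82, [166.0, 312.0], 5722)]
crank_grip []
lever_grip [(0.65, [216.0, 288.0], 120)]
bowl [(0.63, [229.0, 201.0], 1999)]
jar [(0.62, [243.0, 427.0], 522)]
bottle [(0.72, [173.0, 212.0], 540), (0.41, [218.0, 290.0], 140)]
board [(0.58, [186.0, 432.0], 2291)]
cheese [(0.86, [195.0, 418.0], 597)]
wrist [[322.5, 0.0, 317.8], [0.0, 322.5, 197.0], [0.0, 0.0, 1.0]] [[0.333, -0.903, -0.271, 278.365], [-0.943, -0.319, -0.097, -563.971], [0.001, 0.287, -0.958, 373.803], [0.0, 0.0, 0.0, 1.0]]
press []
weight_board []
crank_grip []
lever_grip []
bowl []
jar []
bottle []
board []
cheese []
```

View pics/scene0.png

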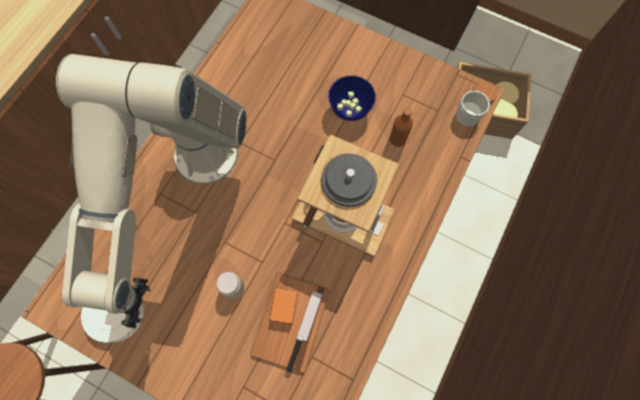

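View pics/top0.png

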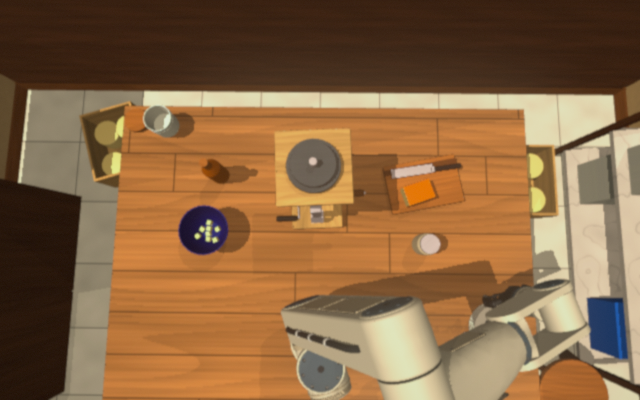

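Run:
```python
import cv2
t=cv2.imread('pics/top0.png')[115:245,180:480]; s=cv2.imread('pics/scene0.png')[120:270,260:420]
cv2.imwrite('pics/t1.png',cv2.resize(t,None,fx=2.6,fy=2.6,interpolation=3)); cv2.imwrite('pics/s1.png',cv2.resize(s,None,fx=4,fy=4,interpolation=3))
```

```text
(no output)
```

View pics/t1.png

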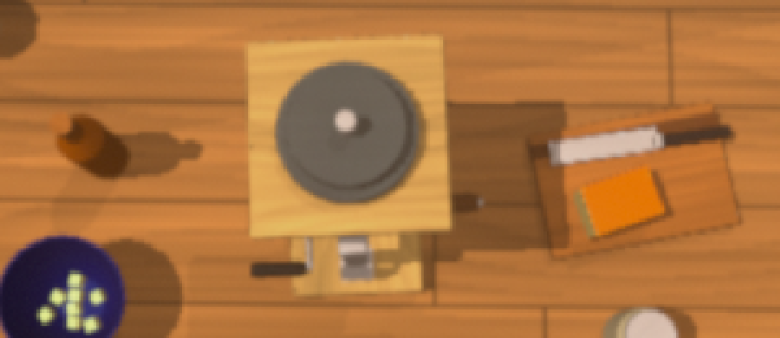

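View pics/s1.png

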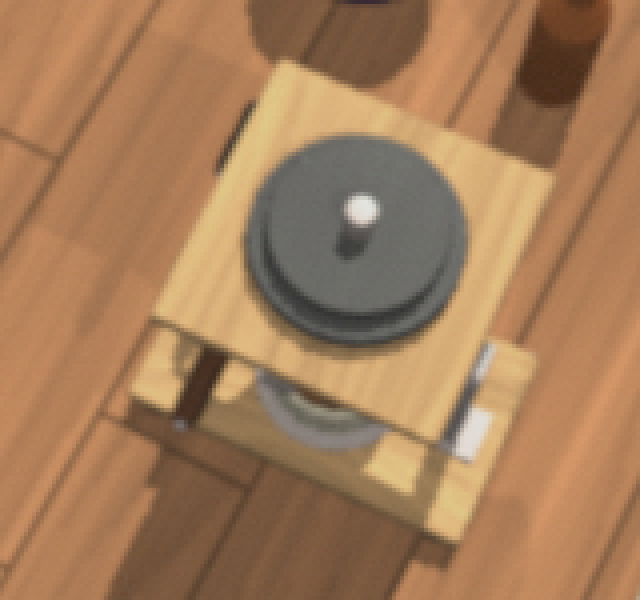

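```bash
cat > fit.py <<'E'
from h import *
from scipy.optimize import least_squares
T=np.load('pics/top0.npz'); S=np.load('pics/scene0.npz')
tp=lambda a:np.array(a)/2.6+[180,115]
sp=lambda a:np.array(a)/4+[260,120]
def Rz(a): return np.array([[np.cos(a),-np.sin(a),0],[np.sin(a),np.cos(a),0],[0,0,1]])
def local(ram,lev):
    z=363+ram*1000; a=50*np.pi/180+ram/0.02
    b=np.radians(-32)+lev
    C=lambda sx,sy:[sx*120,sy*120,z]
    ge=[-25+80*np.cos(a),-163,228+80*np.sin(a)]
    kn=[0,0,z-18+58]
    le=[-87.5-68*np.cos(b),138,275+68*np.sin(b)]
    base=lambda sx,sy,z:[sx*170,sy*100,z]
    return C,ge,le,base
obsT=[('C',1,1,tp([247,42])),('C',1,-1,tp([441,36])),('C',-1,-1,tp([450,230])),('C',-1,1,tp([250,236])),('ge',0,0,tp([479,203])),('le',0,0,tp([251,269]))]
obsS=[('C',-1,1,sp([283,60])),('C',1,1,sp([553,175])),('C',-1,-1,sp([155,318])),('C',1,-1,sp([441,442])),('ge',0,0,sp([180,424]))]
def pts(p,obs):
    C,ge,le,b=local(p[3],0)
    L=[C(o[1],o[2]) if o[0]=='C' else ge if o[0]=='ge' else le for o in obs]
    return np.array(L)@Rz(p[2]).T+[p[0]*1000,p[1]*1000,0]
def res(p): 
    return np.r_[(proj(T,pts(p,obsT))-[o[3] for o in obsT]).ravel(),(proj(S,pts(p,obsS))-[o[3] for o in obsS]).ravel()]
if __name__=='__main__':
    for r0 in(.02,.035,.048):
        r=least_squares(res,[.5,0,0,r0],loss='soft_l1'); print(r.cost,r.x, r.x[3]/.02); print(np.round(res(r.x).reshape(-1,2),1).tolist())
E
python3 fit.py
```

```text
67.50379666761657 [ 0.61063882  0.03787632  0.06539467 -0.0647189 ] -3.235944795132882
[[-0.8, 6.4], [-4.7, 4.8], [-3.5, 0.3], [1.0, 2.1], [-6.0, 3.9], [-2.2, -1.2], [0.5, 10.3], [-0.7, 9.0], [2.2, 7.7], [-0.5, 6.6], [2.1, 7.5]]
7.49032282383187 [0.6042728  0.02915166 0.05295094 0.02736123] 1.368061693208431
[[-1.5, -0.8], [0.2, -1.8], [0.9, -0.7], [-0.4, 0.4], [-0.5, -0.6], [-0.2, 0.2], [-1.3, -0.8], [1.1, 0.1], [-2.4, -0.5], [-1.3, 1.0], [-0.3, 0.1]]
7.49032282383087 [0.6042728  0.02915166 0.05295092 0.02736123] 1.3680616396534715
[[-1.5, -0.8], [0.2, -1.8], [0.9, -0.7], [-0.4, 0.4], [-0.5, -0.6], [-0.2, 0.2], [-1.3, -0.8], [1.1, 0.1], [-2.4, -0.5], [-1.3, 1.0], [-0.3, 0.1]]
```

```bash
python3 - <<'E'
from h import *
T=np.load('pics/top0.npz')
# ground-ish positions of bystanders from top mask centres at mid-height
for n,rc,z in(('bowl',(229,201),60),('jar',(243,427),110),('bottle',(173,212),150),('board',(186,432),24),('cheese',(195,418),80)):
    d=np.linalg.inv(T['K'])@[rc[1],rc[0],1]; d=T['extrinsics'][:3,:3]@d; o=T['extrinsics'][:3,3]; print(n,np.round(o+d*(z-o[2])/d[2]))
E
python3 -m inch '[{"spin":-8.5,"tz":-0.045},{"spin":-8.5,"tz":-0.045},{"spin":-8.5,"tz":-0.045},{"spin":-8.5,"tz":-0.045},{"spin":-8.5,"tz":-0.045},{"spin":-8.5,"tz":-0.045},{"spin":-8.5,"tz":-0.045},{"spin":-5.5,"tz":-0.045}]'
```

```text
bowl [423. 477.  60.]
jar [ 375. -395.  110.]
bottle [629. 416. 150.]
board [ 608. -444.   24.]
cheese [ 562. -372.   80.]$[0]: bad value
```

```bash
python3 -m inch '[{"gripper":0.085,"tx":0,"ty":0,"tz":-0.045,"spin":-8.5},{"gripper":0.085,"tx":0,"ty":0,"tz":-0.045,"spin":-8.5},{"gripper":0.085,"tx":0,"ty":0,"tz":-0.045,"spin":-8.5},{"gripper":0.085,"tx":0,"ty":0,"tz":-0.045,"spin":-8.5},{"gripper":0.085,"tx":0,"ty":0,"tz":-0.045,"spin":-8.5},{"gripper":0.085,"tx":0,"ty":0,"tz":-0.045,"spin":-8.5},{"gripper":0.085,"tx":0,"ty":0,"tz":-0.045,"spin":-8.5},{"gripper":0.085,"tx":0,"ty":0,"tz":-0.045,"spin":-8.5}]'; python3 -c "
from h import *
s=sense();print(np.round(s['qpos'],3),s['clock'])"
```

```text
clock: 2.3
eef_pos: [208.2, -588.8, 567.7]
tcp_rot: [3.141, 0.0, 1.533]
contact_force: [0.6, -0.4, 0.8]
opening: 0.997
[-1.233  0.24   1.031  0.     1.87  -1.195] 2.3
```

```bash
python3 -m inch '[{"gripper":0.05,"tx":0.04,"ty":0.02,"tz":-0.02,"spin":-4.9},{"gripper":0.05,"tx":0.04,"ty":0.02,"tz":-0.02,"spin":0},{"gripper":0.05,"tx":0.04,"ty":0.02,"tz":-0.02,"spin":0},{"gripper":0.05,"tx":0.04,"ty":0.02,"tz":-0.02,"spin":0},{"gripper":0.05,"tx":0.04,"ty":0.02,"tz":-0.02,"spin":0},{"gripper":0.05,"tx":0.04,"ty":0.02,"tz":-0.02,"spin":0},{"gripper":0.05,"tx":0.04,"ty":0.02,"tz":-0.02,"spin":0},{"gripper":0.05,"tx":0.04,"ty":0.02,"tz":-0.02,"spin":0}]';
python3 -m inch '[{"gripper":0.05,"tx":0.04,"ty":0.03,"tz":0,"spin":0},{"gripper":0.05,"tx":0.04,"ty":0.03,"tz":0,"spin":0},{"gripper":0.05,"tx":0.04,"ty":0.03,"tz":0,"spin":0},{"gripper":0.05,"tx":0.04,"ty":0.03,"tz":0,"spin":0},{"gripper":0.05,"tx":0.04,"ty":0.03,"tz":0,"spin":0},{"gripper":0.05,"tx":0.04,"ty":0.03,"tz":0,"spin":0},{"gripper":0.05,"tx":0.04,"ty":0.03,"tz":0,"spin":0},{"gripper":0.05,"tx":0.04,"ty":0.03,"tz":0,"spin":0}]';python3 -c "
from h import *
s=sense();print(np.round(s['qpos'],3),s['clock'])"
```

```text
clock: 3.1
eef_pos: [358.4, -262.8, 726.6]
tcp_rot: [3.141, 0.0, 1.612]
contact_force: [1.2, 0.7, -0.1]
opening: 0.584
clock: 3.9
eef_pos: [585.5, 67.0, 725.8]
tcp_rot: [3.141, 0.0, 1.612]
contact_force: [0.9, -1.8, 1.3]
opening: 0.582
[ 0.111  0.289  0.624 -0.     2.227  0.07 ] 3.9
```

```bash
python3 -m inch '[{"gripper":0.05,"tx":0,"ty":0.05,"tz":0,"spin":0},{"gripper":0.05,"tx":0,"ty":0.05,"tz":0,"spin":0},{"gripper":0.05,"tx":0,"ty":0.05,"tz":0,"spin":0},{"gripper":0.05,"tx":0,"ty":0.05,"tz":0,"spin":0},{"gripper":0.05,"tx":0,"ty":0.05,"tz":0,"spin":0},{"gripper":0.05,"tx":0,"ty":0.05,"tz":0,"spin":0},{"gripper":0.05,"tx":0,"ty":0.05,"tz":0,"spin":0},{"gripper":0.05,"tx":0,"ty":0.05,"tz":0,"spin":0}]';python3 -c "
from h import *
s=sense();print(np.round(s['qpos'],3),s['clock'])"
```

```text
clock: 4.7
eef_pos: [849.6, 70.2, 617.3]
tcp_rot: [3.02, -0.006, 1.612]
contact_force: [-0.7, 0.5, 0.7]
opening: 0.586
[8.000e-02 7.820e-01 5.900e-02 1.000e-03 2.179e+00 4.000e-02] 4.7
```

```bash
python3 -m inch '[{"gripper":0.05,"tx":0,"ty":0.035,"tz":-0.035,"spin":0},{"gripper":0.05,"tx":0,"ty":0.035,"tz":-0.035,"spin":0},{"gripper":0.05,"tx":0,"ty":0.035,"tz":-0.035,"spin":0},{"gripper":0.05,"tx":0,"ty":0.035,"tz":-0.035,"spin":0},{"gripper":0.05,"tx":0,"ty":0.035,"tz":-0.035,"spin":0},{"gripper":0.05,"tx":0,"ty":0.035,"tz":-0.035,"spin":0},{"gripper":0.05,"tx":0,"ty":0.035,"tz":-0.035,"spin":0},{"gripper":0.05,"tx":0,"ty":0.035,"tz":-0.035,"spin":0}]';python3 -c "
from h import *
s=sense();print(np.round(s['qpos'],3),s['clock'])"
```

```text
clock: 5.5
eef_pos: [843.1, 59.7, 738.6]
tcp_rot: [2.771, -0.014, 1.615]
contact_force: [-0.1, 0.1, 0.2]
opening: 0.586
[0.067 0.652 0.059 0.006 2.06  0.029] 5.5
```

```bash
python3 -m inch '[{"gripper":0.05,"tx":0,"ty":0.045,"tz":-0.02,"spin":0},{"gripper":0.05,"tx":0,"ty":0.045,"tz":-0.02,"spin":0},{"gripper":0.05,"tx":0,"ty":0.045,"tz":-0.02,"spin":0},{"gripper":0.05,"tx":0,"ty":0.045,"tz":-0.02,"spin":0},{"gripper":0.05,"tx":0,"ty":0.045,"tz":-0.02,"spin":0},{"gripper":0.05,"tx":0,"ty":0.045,"tz":-0.02,"spin":0},{"gripper":0.05,"tx":0,"ty":0.045,"tz":-0.02,"spin":0},{"gripper":0.05,"tx":0,"ty":0.045,"tz":-0.02,"spin":0}]';python3 -c "
from h import *
s=sense();print(np.round(s['qpos'],3),s['clock'])"
```

```text
clock: 6.3
eef_pos: [893.2, 53.5, 815.9]
tcp_rot: [2.507, -0.02, 1.618]
contact_force: [-0.2, -0.3, 0.5]
opening: 0.584
[0.053 0.608 0.059 0.013 1.839 0.02 ] 6.3
```

```bash
cat >> h.py <<'E'
from scipy.spatial.transform import Rotation as Ro
P=np.array([604.3,29.2]); YAW=0.053
def W(l):
    c,s=np.cos(YAW),np.sin(YAW); l=np.asarray(l,float)
    return np.r_[P[0]+c*l[0]-s*l[1],P[1]+s*l[0]+c*l[1],l[2]]
def Lo(w):
    c,s=np.cos(YAW),np.sin(YAW); d=np.asarray(w[:2])-P
    return np.array([c*d[0]+s*d[1],-s*d[0]+c*d[1],w[2]])
def bar(b): return np.array([-87.5-68*np.cos(b),0,275+68*np.sin(b)])
def RT(s): return Ro.from_euler('xyz',s['tcp_rot']).as_matrix()
def go(target,back=19.,s=None):
    """tool-frame shift (mm) to bring the grasp point (back mm behind TCP) to world target"""
    s=s or sense(); R=RT(s); g=np.array(s['eef_pos'])-R[:,2]*back
    return R.T@(np.asarray(target)-g)
E
python3 - <<'E'
from h import *
s=sense(); R=RT(s); print(np.round(R,3))
b=bar(np.radians(-32)); t=W([b[0],112,b[2]]); print('bar',t)
print('to bar tool',go(t,19,s)); pre=t-R[:,2]*130; print('pre grasp pt',pre, go(pre,19,s), 'tcp',pre+19*R[:,2])
E
```

```text
[[-0.047  0.805  0.592]
 [ 0.999  0.026  0.044]
 [ 0.02   0.593 -0.805]]
bar [453.40334782 133.35246899 238.96549003]
to bar tool [  88.77035524 -693.97476282  226.6968591 ]
pre grasp pt [376.49258511 127.64698187 343.61816318] [  88.77035524 -693.97476282   96.6968591 ] tcp [387.73338889 128.48086076 328.32277249]
```

```bash
python3 -m inch '[{"gripper":0.05,"tx":0.005,"ty":-0.04,"tz":0,"spin":0},{"gripper":0.05,"tx":0.005,"ty":-0.049,"tz":0,"spin":0},{"gripper":0.05,"tx":0.005,"ty":-0.049,"tz":0,"spin":0},{"gripper":0.05,"tx":0.005,"ty":-0.049,"tz":0,"spin":0},{"gripper":0.05,"tx":0.005,"ty":-0.049,"tz":0,"spin":0},{"gripper":0.05,"tx":0.005,"ty":-0.049,"tz":0,"spin":0},{"gripper":0.05,"tx":0.005,"ty":-0.049,"tz":0,"spin":0},{"gripper":0.05,"tx":0.005,"ty":-0.049,"tz":0,"spin":0}]';python3 -c "
from h import *
s=sense();print(np.round(s['qpos'],3),s['clock'])
b=bar(np.radians(-32)); t=W([b[0],112,b[2]]);print(go(t-RT(s)[:,2]*130,19,s))"
```

```text
clock: 7.1
eef_pos: [632.4, 79.7, 630.3]
tcp_rot: [2.507, -0.021, 1.617]
contact_force: [0.2, 0.3, 0.5]
opening: 0.583
[ 0.148 -0.13   1.442 -0.047  1.196  0.112] 7.1
[  53.68740361 -374.70385605  100.63460091]
```

```bash
python3 -m inch '[{"gripper":0.05,"tx":0.007,"ty":-0.047,"tz":0,"spin":0},{"gripper":0.05,"tx":0.007,"ty":-0.047,"tz":0,"spin":0},{"gripper":0.05,"tx":0.007,"ty":-0.047,"tz":0,"spin":0},{"gripper":0.05,"tx":0.007,"ty":-0.047,"tz":0,"spin":0},{"gripper":0.05,"tx":0.007,"ty":-0.047,"tz":0,"spin":0},{"gripper":0.05,"tx":0.007,"ty":-0.047,"tz":0.01,"spin":0},{"gripper":0.05,"tx":0.007,"ty":-0.047,"tz":0.01,"spin":0},{"gripper":0.05,"tx":0.005,"ty":-0.044,"tz":0.02,"spin":0}]';python3 - <<'E'
from h import *
s=sense();print(np.round(s['qpos'],3),s['clock'])
b=bar(np.radians(-32)); t=W([b[0],112,b[2]]);print(go(t-RT(s)[:,2]*130,19,s))
f=snap('wrist','w1.png'); np.savez('pics/w1.npz',K=f['K'],extrinsics=f['extrinsics'])
m=masks_of('wrist','lever_grip'); print([(x['conf'],x['centre'],x['pixels'].sum()) for x in m])
print(proj(f,[W([b[0],y,b[2]]) for y in(62,104,138)]))
E
```

```text
clock: 7.9
eef_pos: [353.7, 126.2, 379.5]
tcp_rot: [2.505, -0.024, 1.617]
contact_force: [0.2, 1.2, -0.4]
opening: 0.584
[ 0.669 -0.589  2.225 -0.406  0.994  0.765] 7.9
[-0.90032271 -3.17440357 61.39609698]
[(0.58, [207.2, 321.4], np.int64(2344))]
[[314.92144797 216.60766355]
 [314.10132969 179.95888351]
 [313.39685917 148.47807636]]
```

View pics/w1.png

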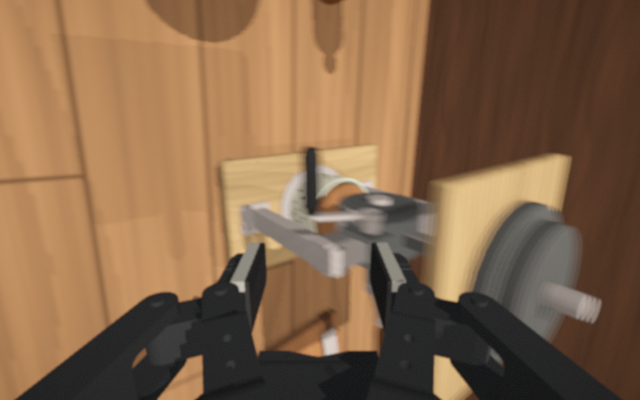

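```bash
python3 -m inch '[{"gripper":0.05,"tx":0,"ty":-0.005,"tz":0.045,"spin":0},{"gripper":0.05,"tx":0,"ty":0,"tz":0.045,"spin":0},{"gripper":0.05,"tx":0,"ty":0,"tz":0.04,"spin":0},{"gripper":0.05,"tx":0,"ty":0,"tz":0.03,"spin":0},{"gripper":0.05,"tx":0,"ty":0,"tz":0.02,"spin":0},{"gripper":0.05,"tx":0,"ty":0,"tz":0.01,"spin":0},{"gripper":0.05,"tx":0,"ty":0,"tz":0,"spin":0},{"gripper":0.05,"tx":0,"ty":0,"tz":0,"spin":0}]' 25;python3 - <<'E'
from h import *
s=sense();print(np.round(s['qpos'],3),s['clock'])
b=bar(np.radians(-32)); t=W([b[0],112,b[2]]);print(go(t,19,s))
f=snap('wrist','w2.png'); np.savez('pics/w2.npz',K=f['K'],extrinsics=f['extrinsics'])
print(proj(f,[W([b[0],y,b[2]]) for y in(62,104,138)]))
E
```

```text
clock: 8.8
eef_pos: [463.3, 134.4, 224.1]
tcp_rot: [2.508, -0.021, 1.617]
contact_force: [-0.2, -0.5, 1.0]
opening: 0.589
[ 0.443 -0.173  2.358 -0.56   0.413  0.858] 8.8
[-0.2476487   0.78342708  1.10516698]
[[319.10931889 334.43441831]
 [317.78995583 266.01400115]
 [316.57977072 203.25540769]]
```

View pics/w2.png

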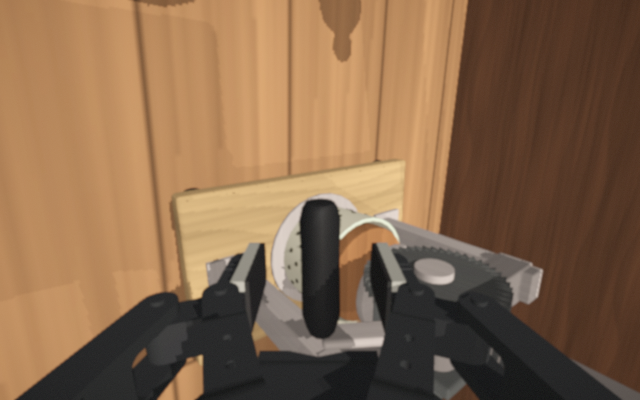

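```bash
python3 -m inch '[{"gripper":0.016,"tx":0,"ty":0,"tz":0,"spin":0},{"gripper":0.016,"tx":0,"ty":0,"tz":0,"spin":0},{"gripper":0.016,"tx":0,"ty":0,"tz":0,"spin":0},{"gripper":0.016,"tx":0,"ty":0,"tz":0,"spin":0},{"gripper":0.016,"tx":0,"ty":0,"tz":0,"spin":0},{"gripper":0.016,"tx":0,"ty":0,"tz":0,"spin":0},{"gripper":0.016,"tx":0,"ty":0,"tz":0,"spin":0},{"gripper":0.016,"tx":0,"ty":0,"tz":0,"spin":0}]' 25;python3 - <<'E'
from h import *
s=sense();R=RT(s)
B=[W(bar(np.radians(a)))for a in(-32,-26,-20,-14,-8,-2,4,10,15,18,20)]
print(np.round([R.T@(q-p) for p,q in zip(B,B[1:])],1).tolist())
E
```

```text
clock: 9.65
eef_pos: [462.9, 134.5, 223.2]
tcp_rot: [2.509, -0.021, 1.617]
contact_force: [-1.5, 1.2, 4.7]
opening: 0.183
[[0.1, 0.9, -7.1], [0.1, 1.6, -6.9], [0.1, 2.3, -6.7], [0.1, 3.0, -6.4], [0.1, 3.7, -6.1], [0.1, 4.3, -5.7], [0.2, 4.9, -5.2], [0.1, 4.5, -3.9], [0.1, 2.8, -2.2], [0.1, 1.9, -1.4]]
```

Run:
```python
from h import *
f=snap('wrist','w3.png')
s=sense();print(s['contact_force'],s['opening'])
```

```text
[-1.02769829  1.0763341   5.14442498] 0.18719482514497895
```

View pics/w3.png

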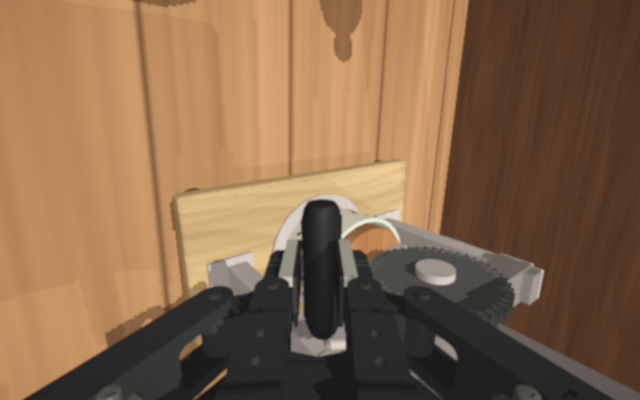

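Run:
```python
from h import *
for n in('w2','w3'):
    g=cv2.imread(f'pics/{n}.png').max(2)
    for r in(205,215,225,240,260,280,300,320,332,338):
        row=g[r,280:365]; d=np.where(row<60)[0]+280; print(n,r,d.min() if len(d) else None,d.max() if len(d) else None,len(d))
f=np.load('pics/w2.npz'); b=bar(np.radians(-32))
E=f['extrinsics']
for y in(66,104,134):
    p=W([b[0],y,b[2]]); c=(p-E[:3,3])@E[:3,:3]; print(y,proj(f,p),c[2],20*322.5/c[2])
im=cv2.imread('pics/w3.png')[190:360,230:420]; cv2.imwrite('pics/w3z.png',cv2.resize(im,None,fx=4,fy=3.5,interpolation=3))
```

```text
w2 205 305 334 30
w2 215 302 338 28
w2 225 301 338 33
w2 240 302 338 36
w2 260 302 337 36
w2 280 303 338 36
w2 300 303 338 36
w2 320 305 336 32
w2 332 310 332 23
w2 338 323 323 1
w3 205 307 335 29
w3 215 304 339 28
w3 225 302 340 34
w3 240 302 337 35
w3 260 280 364 55
w3 280 280 364 61
w3 300 280 364 75
w3 320 280 364 76
w3 332 280 364 52
w3 338 280 364 34
66 [[318.99108981 328.30321499]] 177.4780846091162 36.342515270016015
104 [[317.78995583 266.01400115]] 166.9913719772153 38.62475003127739
134 [[316.72957219 211.02391327]] 158.7123883204514 40.63954974313032
```

View pics/w3z.png

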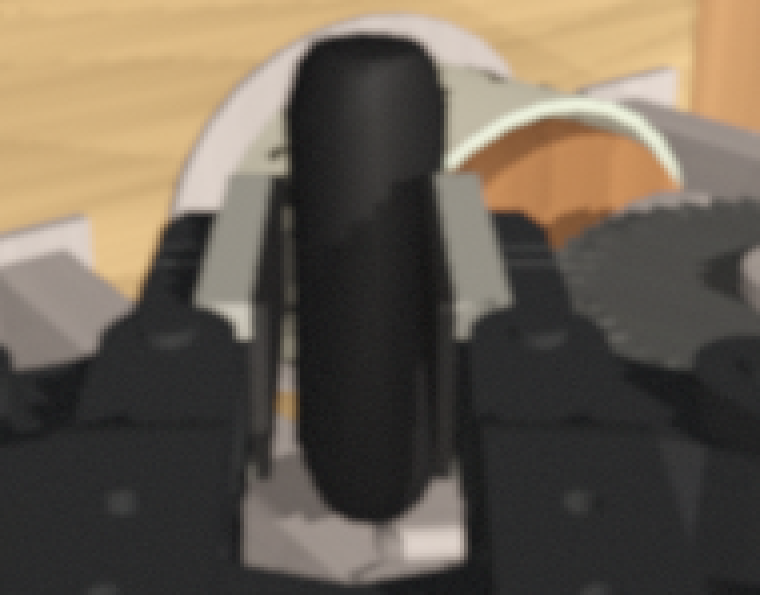

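```bash
python3 -m inch '[{"gripper":0.04,"tx":0,"ty":0,"tz":0,"spin":0},{"gripper":0.04,"tx":0,"ty":0,"tz":0,"spin":0},{"gripper":0.04,"tx":0,"ty":0,"tz":0.005,"spin":0},{"gripper":0.04,"tx":0,"ty":0,"tz":0.005,"spin":0},{"gripper":0.012,"tx":0,"ty":0,"tz":0,"spin":0},{"gripper":0.012,"tx":0,"ty":0,"tz":0,"spin":0},{"gripper":0.012,"tx":0,"ty":0,"tz":0,"spin":0},{"gripper":0.012,"tx":0,"ty":0,"tz":0,"spin":0}]' 25;python3 - <<'E'
from h import *
s=sense();print(s['wrist_torque'],s['opening'])
f=snap('wrist','w4.png')
im=cv2.imread('pics/w4.png')[190:360,230:420]; cv2.imwrite('pics/w4z.png',cv2.resize(im,None,fx=4,fy=3.5,interpolation=3))
E
```

```text
clock: 10.5
eef_pos: [470.3, 134.8, 216.2]
tcp_rot: [2.507, -0.02, 1.617]
contact_force: [10.6, -6.2, 0.2]
opening: 0.22
[-0.77560032 -1.08689269 -0.64999768] 0.21976596700064022
```

View pics/w4z.png

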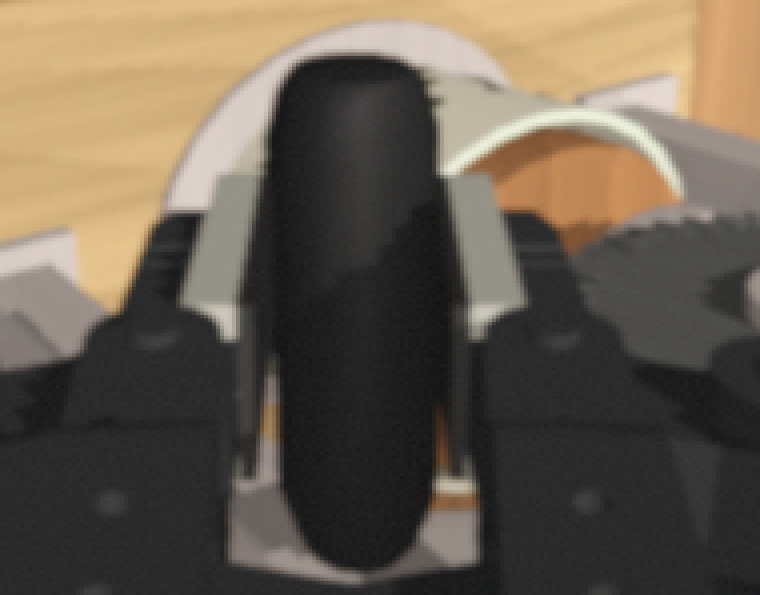

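```bash
python3 -m inch '[{"gripper":0.012,"tx":0,"ty":0.001,"tz":-0.007,"spin":0},{"gripper":0.012,"tx":0,"ty":0.0015,"tz":-0.007,"spin":0},{"gripper":0.012,"tx":0,"ty":0.0023,"tz":-0.0067,"spin":0},{"gripper":0.012,"tx":0,"ty":0.003,"tz":-0.0064,"spin":0},{"gripper":0.012,"tx":0,"ty":0.0037,"tz":-0.0061,"spin":0},{"gripper":0.012,"tx":0,"ty":0.0043,"tz":-0.0057,"spin":0},{"gripper":0.012,"tx":0,"ty":0.0049,"tz":-0.0052,"spin":0},{"gripper":0.012,"tx":0,"ty":0,"tz":0,"spin":0}]';python3 - <<'E'
from h import *
s=sense();print(s['wrist_torque'],s['opening'])
f=snap('wrist','w5.png')
E
```

```text
clock: 11.35
eef_pos: [457.2, 133.8, 261.0]
tcp_rot: [2.514, -0.023, 1.616]
contact_force: [-16.0, 10.4, 1.9]
opening: 0.195
[1.58408963 2.55412315 1.19184199] 0.19545279543236374
```

View pics/w5.png

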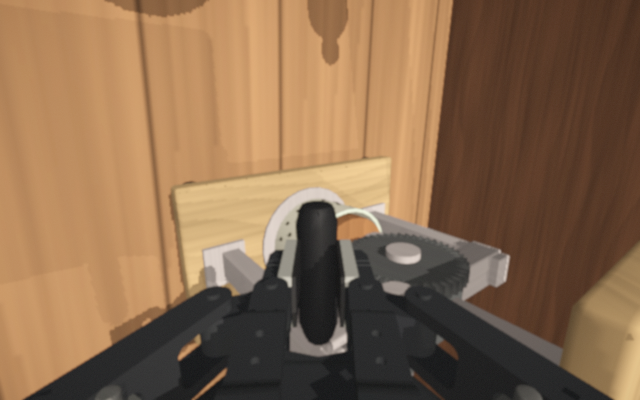

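```bash
python3 -m inch '[{"gripper":0.045,"tx":0,"ty":0,"tz":0,"spin":0},{"gripper":0.045,"tx":0,"ty":0,"tz":0,"spin":0},{"gripper":0.045,"tx":0,"ty":0,"tz":0,"spin":0},{"gripper":0.045,"tx":0,"ty":0,"tz":0.004,"spin":0},{"gripper":0.045,"tx":0,"ty":0,"tz":0.004,"spin":0},{"gripper":0.045,"tx":0,"ty":0,"tz":0.004,"spin":0},{"gripper":0.045,"tx":0,"ty":0,"tz":0,"spin":0},{"gripper":0.045,"tx":0,"ty":0,"tz":0,"spin":0}]' 40;python3 - <<'E'
from h import *
s=sense();print(s['opening'],Lo(np.array(s['eef_pos'])-19*RT(s)[:,2]))
f=snap('wrist','w6.png');np.savez('pics/w6.npz',K=f['K'],extrinsics=f['extrinsics'])
for a in(-20,-10,0,10,18):print(a,proj(f,[W(bar(np.radians(a))+[0,y,0]) for y in(62,138)]).round().tolist())
E
```

```text
clock: 12.2
eef_pos: [466.3, 133.7, 252.6]
tcp_rot: [2.51, -0.02, 1.617]
contact_force: [0.4, 0.7, -0.6]
opening: 0.526
0.5260525068844585 [-143.53163712  111.45045686  267.91905415]
-20 [[290.0, 325.0], [284.0, 198.0]]
-10 [[296.0, 338.0], [291.0, 204.0]]
0 [[307.0, 352.0], [302.0, 211.0]]
10 [[322.0, 365.0], [320.0, 217.0]]
18 [[338.0, 375.0], [338.0, 222.0]]
```

View pics/w6.png

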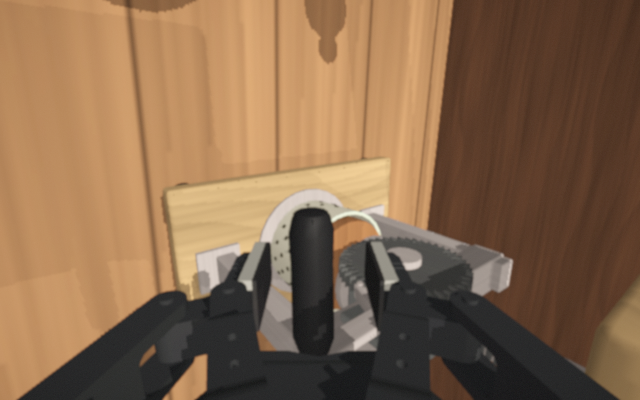

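```bash
python3 -m inch '[{"gripper":0.045,"tx":0,"ty":-0.0025,"tz":-0.005,"spin":0},{"gripper":0.012,"tx":0,"ty":0,"tz":0,"spin":0},{"gripper":0.012,"tx":0,"ty":0,"tz":0,"spin":0},{"gripper":0.012,"tx":0,"ty":0,"tz":0,"spin":0},{"gripper":0.012,"tx":0,"ty":0.003,"tz":-0.003,"spin":0},{"gripper":0.012,"tx":0,"ty":0.003,"tz":-0.003,"spin":0},{"gripper":0.012,"tx":0,"ty":0.003,"tz":-0.003,"spin":0},{"gripper":0.012,"tx":0,"ty":0.003,"tz":-0.002,"spin":0}]' 40;python3 - <<'E'
from h import *
s=sense();print(s['opening'],Lo(np.array(s['eef_pos'])-19*RT(s)[:,2]))
f=snap('wrist','w7.png');np.savez('pics/w7.npz',K=f['K'],extrinsics=f['extrinsics'])
for a in(0,5,10,14,18):print(a,proj(f,[W(bar(np.radians(a))+[0,y,0]) for y in(62,138)]).round().tolist())
for a in(0,5,10,14,18):print(a,go(W(bar(np.radians(a))+[0,112,0]),19,s).round(1))
E
```

```text
clock: 13.05
eef_pos: [461.6, 133.4, 268.4]
tcp_rot: [2.516, -0.021, 1.616]
contact_force: [-16.1, 12.4, -6.4]
opening: 0.217
0.21739279776598316 [-148.13859722  111.36080219  283.81999453]
0 [[298.0, 331.0], [292.0, 201.0]]
5 [[304.0, 337.0], [299.0, 204.0]]
10 [[311.0, 342.0], [308.0, 206.0]]
14 [[318.0, 347.0], [315.0, 208.0]]
18 [[325.0, 351.0], [323.0, 210.0]]
0 [  0.4 -11.1   2.8]
5 [ 0.5 -7.5 -1.8]
10 [ 0.7 -3.4 -6.1]
14 [ 0.8  0.1 -9.3]
18 [  0.9   3.9 -12.2]
```

View pics/w7.png

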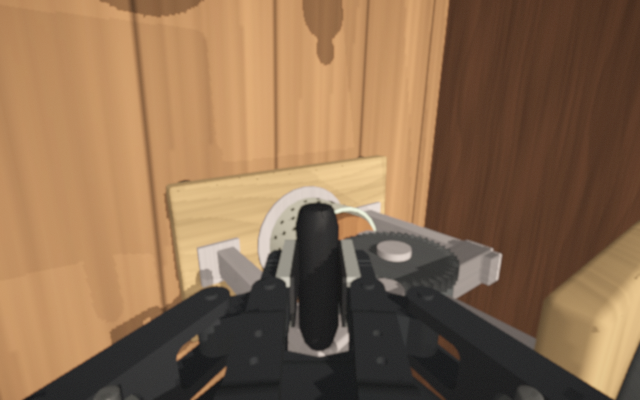

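```bash
python3 -m inch '[{"gripper":0.012,"tx":0,"ty":0.001,"tz":-0.0015,"spin":0},{"gripper":0.012,"tx":0,"ty":0.001,"tz":-0.0015,"spin":0},{"gripper":0.012,"tx":0,"ty":0.001,"tz":-0.0015,"spin":0},{"gripper":0.012,"tx":0,"ty":0.001,"tz":-0.0015,"spin":0},{"gripper":0.012,"tx":0,"ty":0.001,"tz":-0.001,"spin":0},{"gripper":0.012,"tx":0,"ty":0.001,"tz":-0.001,"spin":0},{"gripper":0.012,"tx":0,"ty":0,"tz":0,"spin":0},{"gripper":0.012,"tx":0,"ty":0,"tz":0,"spin":0}]' 40;python3 - <<'E'
from h import *
s=sense();print(s['opening'],Lo(np.array(s['eef_pos'])-19*RT(s)[:,2]))
f=snap('wrist','w8.png');np.savez('pics/w8.npz',K=f['K'],extrinsics=f['extrinsics'])
for a in(10,14,18):print(a,proj(f,[W(bar(np.radians(a))+[0,y,0]) for y in(62,138)]).round().tolist())
for a in(10,14,18):print(a,go(W(bar(np.radians(a))+[0,112,0]),19,s).round(1))
im=cv2.imread('pics/w8.png')[180:380,230:420]; cv2.imwrite('pics/w8z.png',cv2.resize(im,None,fx=4,fy=3,interpolation=3))
E
```

```text
clock: 13.9
eef_pos: [461.2, 132.3, 276.3]
tcp_rot: [2.519, -0.019, 1.616]
contact_force: [7.7, 7.5, -25.7]
opening: 0.203
0.2025572678705481 [-148.51087807  110.36780201  291.75267474]
10 [[304.0, 332.0], [299.0, 200.0]]
14 [[310.0, 336.0], [306.0, 202.0]]
18 [[317.0, 340.0], [314.0, 204.0]]
10 [ 1.5 -7.7  0.6]
14 [ 1.6 -4.2 -2.6]
18 [ 1.7 -0.5 -5.6]
```

View pics/w8z.png

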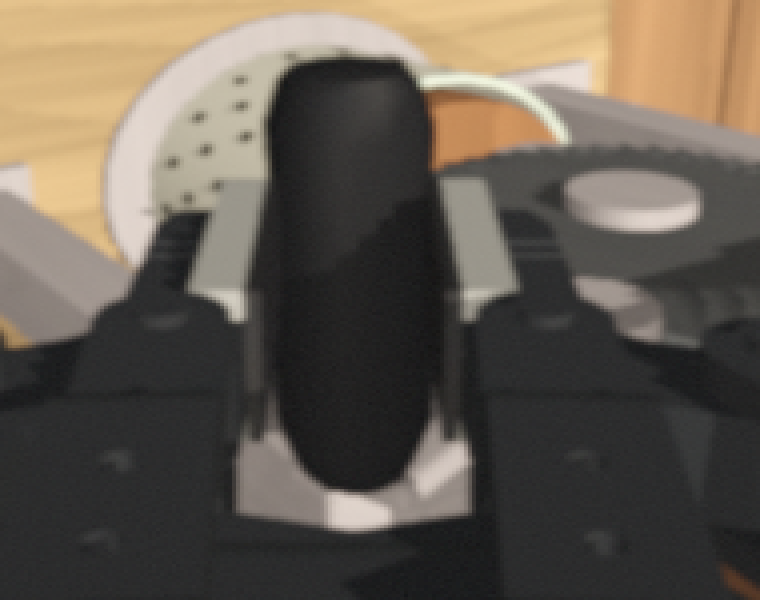

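```bash
python3 -m inch '[{"gripper":0.05,"tx":0,"ty":0,"tz":0,"spin":0},{"gripper":0.05,"tx":0,"ty":0,"tz":0,"spin":0},{"gripper":0.05,"tx":0,"ty":0,"tz":0,"spin":0},{"gripper":0.05,"tx":0,"ty":-0.002,"tz":-0.015,"spin":0},{"gripper":0.05,"tx":0,"ty":0,"tz":-0.03,"spin":0},{"gripper":0.05,"tx":0,"ty":0,"tz":-0.045,"spin":0},{"gripper":0.05,"tx":0,"ty":0,"tz":-0.045,"spin":0},{"gripper":0.05,"tx":0,"ty":0,"tz":-0.03,"spin":0}]' 40;python3 - <<'E'
from h import *
s=sense();print(np.round(s['qpos'],3))
f=snap('wrist','w9.png');np.savez('pics/w9.npz',K=f['K'],extrinsics=f['extrinsics'])
for a in(-32,10,14,18,22):print(a,proj(f,[W(bar(np.radians(a))+[0,y,0]) for y in(62,138)]).round(1).tolist())
print('board corners',proj(f,[W([-120,y,z]) for y in(120,-120) for z in(372,390)]).round(1).tolist(), 'shaft end?',proj(f,W([-25,46,228])))
E
```

```text
clock: 14.75
eef_pos: [365.1, 125.7, 417.2]
tcp_rot: [2.505, -0.023, 1.617]
contact_force: [0.9, 0.9, 0.1]
opening: 0.586
[ 0.629 -0.582  2.146 -0.368  1.046  0.69 ]
-32 [[288.5, 209.5], [285.6, 145.2]]
10 [[304.7, 222.1], [302.4, 150.1]]
14 [[308.0, 223.0], [305.9, 150.4]]
18 [[311.6, 224.0], [309.7, 150.8]]
22 [[315.3, 224.8], [313.7, 151.0]]
board corners [[391.3, 176.7], [408.2, 180.2], [381.5, 396.7], [394.6, 408.9]] shaft end? [[356.41120271 201.5592099 ]]
```

View pics/w9.png

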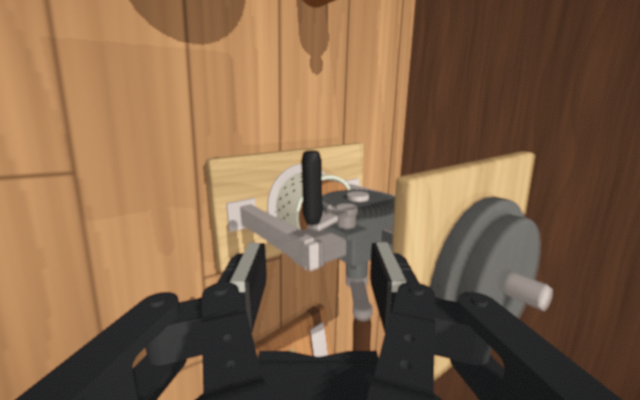

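```bash
python3 -m inch '[{"gripper":0.05,"tx":0.042,"ty":0.001,"tz":-0.024,"spin":0},{"gripper":0.05,"tx":0.042,"ty":0.001,"tz":-0.024,"spin":0},{"gripper":0.05,"tx":0.042,"ty":0.001,"tz":-0.024,"spin":0},{"gripper":0.05,"tx":0.042,"ty":0.001,"tz":-0.024,"spin":0},{"gripper":0.05,"tx":0.042,"ty":0.001,"tz":-0.024,"spin":0},{"gripper":0.05,"tx":0.042,"ty":0.001,"tz":-0.024,"spin":0},{"gripper":0.05,"tx":0.042,"ty":0.001,"tz":-0.024,"spin":0},{"gripper":0.05,"tx":0.042,"ty":0.001,"tz":-0.024,"spin":0}]' 40;
python3 -m inch '[{"gripper":0.05,"tx":0.044,"ty":0.002,"tz":-0.02,"spin":0},{"gripper":0.05,"tx":0.044,"ty":0.002,"tz":-0.02,"spin":0},{"gripper":0.05,"tx":0.044,"ty":0.002,"tz":-0.02,"spin":0},{"gripper":0.05,"tx":0.044,"ty":0.002,"tz":-0.02,"spin":0},{"gripper":0.05,"tx":0.044,"ty":0.002,"tz":-0.02,"spin":0},{"gripper":0.05,"tx":0.044,"ty":0.002,"tz":-0.02,"spin":0},{"gripper":0.05,"tx":0.044,"ty":0.002,"tz":-0.02,"spin":0},{"gripper":0.05,"tx":0.044,"ty":0.002,"tz":-0.02,"spin":0}]' 40;
python3 -c "
from h import *
s=sense();print(np.round(s['qpos'],3),s['clock'],RT(s)[:,2])"
```

```text
clock: 15.6
eef_pos: [249.4, 438.4, 572.2]
tcp_rot: [2.513, -0.022, 1.62]
contact_force: [1.3, -0.1, 0.5]
opening: 0.586
clock: 16.4
eef_pos: [159.1, 764.0, 710.7]
tcp_rot: [2.511, -0.02, 1.62]
contact_force: [-0.2, 1.1, 0.4]
opening: 0.579
[ 1.646  0.585  0.364 -0.732  2.059  1.204] 16.4 [ 0.58819812  0.04555076 -0.80743303]
```

```bash
python3 -m inch '[{"gripper":0.05,"tx":0.04,"ty":0.01,"tz":-0.025,"spin":0},{"gripper":0.05,"tx":0.04,"ty":0.01,"tz":-0.025,"spin":0},{"gripper":0.05,"tx":0.04,"ty":0.01,"tz":-0.025,"spin":0},{"gripper":0.05,"tx":0.04,"ty":0.01,"tz":-0.025,"spin":0},{"gripper":0.05,"tx":0.04,"ty":0.01,"tz":-0.025,"spin":0},{"gripper":0.05,"tx":0.04,"ty":0.01,"tz":-0.025,"spin":0},{"gripper":0.05,"tx":0.04,"ty":0.01,"tz":-0.025,"spin":0},{"gripper":0.05,"tx":0.04,"ty":0.01,"tz":-0.025,"spin":0}]' 40;
python3 -c "
from h import *
s=sense();print(np.round(s['qpos'],3),s['clock'],RT(s))"
```

```text
clock: 17.2
eef_pos: [101.4, 854.2, 751.3]
tcp_rot: [2.402, -0.176, 1.747]
contact_force: [0.2, 0.4, 0.2]
opening: 0.584
[ 1.743  0.737  0.058 -0.833  1.999  1.137] 17.2 [[-0.17287515  0.74823348  0.64051607]
 [ 0.96922374  0.01351064  0.24581051]
 [ 0.17526987  0.66329791 -0.72754131]]
```

```bash
python3 -m inch '[{"gripper":0.05,"tx":0.042,"ty":0.008,"tz":-0.023,"spin":0},{"gripper":0.05,"tx":0.042,"ty":0.008,"tz":-0.023,"spin":0},{"gripper":0.05,"tx":0.042,"ty":0.008,"tz":-0.023,"spin":0},{"gripper":0.05,"tx":0.042,"ty":0.008,"tz":-0.023,"spin":0},{"gripper":0.05,"tx":0.042,"ty":0.008,"tz":-0.023,"spin":0},{"gripper":0.05,"tx":0.042,"ty":0.008,"tz":-0.023,"spin":0},{"gripper":0.05,"tx":0,"ty":0,"tz":0,"spin":0},{"gripper":0.05,"tx":0,"ty":0,"tz":0,"spin":0}]' 40
cat > plan.py <<'E'
from h import *
def crank(th,y=-140):
    a=np.radians(50)+th; return W([-25+80*np.cos(a),y,228+80*np.sin(a)])
def boxclear(R,th,y,hx=38,hy=43,back0=54,L=200,deep=0):
    """min clearance of gripper body box (sampled) to weight board box, local frame"""
    g=crank(th,y)+R[:,2]*deep
    X,Y,Z=np.meshgrid(np.linspace(-hx,hx,15),np.linspace(-hy,hy,15),-np.linspace(back0,back0+L,41)); q=np.stack([X.ravel(),Y.ravel(),Z.ravel()])
    p=(R@q).T+g; l=np.array([Lo(v) for v in p])
    ram=20*th; lo=np.array([-120,-120,345+ram]); hi=np.array([120,120,363+ram])
    d=np.maximum(np.maximum(lo-l,l-hi),0); i=np.linalg.norm(d,axis=1).argmin(); return np.linalg.norm(d,axis=1).min().round(1)
def align(R):
    yp=np.array([-np.sin(YAW),np.cos(YAW),0])
    # spin so tool y is perpendicular to press Y
    best=None
    for a in np.radians(np.arange(-180,180,.5)):
        Rn=R@Ro.from_euler('z',a).as_matrix(); e=abs(Rn[:,1]@yp)
        if best is None or e<best[0]-1e-3: best=(e,np.degrees(a),Rn)
    return best
E
python3 - <<'E'
from plan import *
s=sense();R=RT(s);print(np.round(s['qpos'],3),s['clock'],R)
yp=np.array([-np.sin(YAW),np.cos(YAW),0])
a=np.degrees(np.arctan2(-(R[:,1]@yp),-(R[:,0]@yp))) # Rn_y = -sin a Rx + cos a Ry
a=np.degrees(np.arctan2(R[:,1]@yp,R[:,0]@yp)); print('spin',a)
for da in(0,180):
    Rn=R@Ro.from_euler('z',np.radians(a+da)).as_matrix(); print(Rn.round(3).tolist())
    for y in(-135,-145):print(y,[boxclear(Rn,t,y) for t in(1.6,1.2,.8,.4,0)],[boxclear(Rn,t,y,43,38) for t in(1.6,1.2,.8,.4,0)])
E
```

```text
clock: 18.0
eef_pos: [30.2, 897.2, 784.3]
tcp_rot: [2.302, -0.297, 1.875]
contact_force: [0.8, -0.6, -0.2]
opening: 0.586
[ 1.843  0.736  0.059 -0.881  1.865  1.187] 18.0 [[-0.28679374  0.70200274  0.65187537]
 [ 0.91224539 -0.00764131  0.40957291]
 [ 0.29250249  0.71213325 -0.63820728]]
spin -2.7705395718252728
[[-0.32, 0.687, 0.652], [0.912, 0.036, 0.41], [0.258, 0.725, -0.638]]
-135 [np.float64(12.4), np.float64(0.0), np.float64(0.0), np.float64(0.0), np.float64(0.0)] [np.float64(13.0), np.float64(0.0), np.float64(0.0), np.float64(0.0), np.float64(0.0)]
-145 [np.float64(20.7), np.float64(10.0), np.float64(10.0), np.float64(10.0), np.float64(10.0)] [np.float64(18.9), np.float64(5.3), np.float64(5.3), np.float64(5.3), np.float64(5.3)]
[[0.32, -0.687, 0.652], [-0.912, -0.036, 0.41], [-0.258, -0.725, -0.638]]
-135 [np.float64(12.4), np.float64(0.0), np.float64(0.0), np.float64(0.0), np.float64(0.0)] [np.float64(13.0), np.float64(0.0), np.float64(0.0), np.float64(0.0), np.float64(0.0)]
-145 [np.float64(20.7), np.float64(10.0), np.float64(10.0), np.float64(10.0), np.float64(10.0)] [np.float64(18.9), np.float64(5.3), np.float64(5.3), np.float64(5.3), np.float64(5.3)]
```

Run:
```python
from plan import *
s=sense();R=RT(s)@Ro.from_euler('z',np.radians(-2.8)).as_matrix()
s['tcp_rot']=Ro.from_matrix(R).as_euler('xyz')
c=crank(1.45,-148);pre=c-R[:,2]*140
print(c,pre,go(pre,19,s))
```

```text
[ 532.61179027 -122.81114626  286.433127  ] [ 441.34923793 -180.15135329  375.78214601] [-1219.01894429   -53.68317753   106.43817677]
```

```bash
python3 -m inch '[{"gripper":0.05,"tx":-0.04,"ty":0,"tz":0,"spin":-2.8},{"gripper":0.05,"tx":-0.05,"ty":0,"tz":0,"spin":0},{"gripper":0.05,"tx":-0.05,"ty":0,"tz":0,"spin":0},{"gripper":0.05,"tx":-0.05,"ty":0,"tz":0,"spin":0},{"gripper":0.05,"tx":-0.05,"ty":0,"tz":0,"spin":0},{"gripper":0.05,"tx":-0.05,"ty":0,"tz":0,"spin":0},{"gripper":0.05,"tx":-0.05,"ty":0,"tz":0,"spin":0},{"gripper":0.05,"tx":-0.05,"ty":0,"tz":0,"spin":0}]' 40
python3 - <<'E'
from plan import *
s=sense();R=RT(s);print(np.round(s['qpos'],3),s['clock'])
print(R,go(crank(1.45,-148)-R[:,2]*140,19,s))
E
```

```text
clock: 18.8
eef_pos: [135.5, 588.7, 697.0]
tcp_rot: [2.292, -0.277, 1.892]
contact_force: [0.3, 0.2, 0.7]
opening: 0.589
[ 1.805 -0.074  1.385 -0.825  1.497  1.527] 18.8
[[-0.30357924  0.6914238   0.65557057]
 [ 0.91271833  0.01355259  0.40836452]
 [ 0.27346827  0.72232226 -0.63518946]] [-882.27663454  -31.6360864   109.59522658]
```

```bash
python3 -m inch '[{"gripper":0.05,"tx":-0.049,"ty":-0.002,"tz":0,"spin":0},{"gripper":0.05,"tx":-0.049,"ty":-0.002,"tz":0,"spin":0},{"gripper":0.05,"tx":-0.049,"ty":-0.002,"tz":0,"spin":0},{"gripper":0.05,"tx":-0.049,"ty":-0.002,"tz":0,"spin":0},{"gripper":0.05,"tx":-0.049,"ty":-0.002,"tz":0,"spin":0},{"gripper":0.05,"tx":-0.049,"ty":-0.002,"tz":0,"spin":0},{"gripper":0.05,"tx":-0.049,"ty":-0.002,"tz":0,"spin":0},{"gripper":0.05,"tx":-0.049,"ty":-0.002,"tz":0,"spin":0}]' 40
python3 - <<'E'
from plan import *
s=sense();R=RT(s);print(np.round(s['qpos'],3),s['clock'])
print(R,go(crank(1.45,-148)-R[:,2]*140,19,s))
E
```

```text
clock: 19.6
eef_pos: [242.4, 231.6, 578.3]
tcp_rot: [2.291, -0.277, 1.895]
contact_force: [0.6, -0.7, 0.5]
opening: 0.583
[ 1.538 -0.789  2.003 -0.71   1.387  1.274] 19.6
[[-0.30614032  0.69086937  0.65496384]
 [ 0.91189107  0.01524726  0.41014899]
 [ 0.27337297  0.72281882 -0.63466541]] [-491.7914591   -15.87223018  108.945807  ]
```

```bash
python3 -m inch '[{"gripper":0.05,"tx":-0.019,"ty":0.033,"tz":0.029,"spin":0},{"gripper":0.05,"tx":-0.019,"ty":0.033,"tz":0.029,"spin":0},{"gripper":0.05,"tx":-0.019,"ty":0.033,"tz":0.029,"spin":0},{"gripper":0.05,"tx":-0.019,"ty":0.033,"tz":0.029,"spin":0},{"gripper":0.05,"tx":-0.045,"ty":0,"tz":-0.02,"spin":0},{"gripper":0.05,"tx":-0.045,"ty":0,"tz":-0.02,"spin":0},{"gripper":0.05,"tx":-0.045,"ty":0,"tz":-0.02,"spin":0},{"gripper":0.05,"tx":-0.045,"ty":0,"tz":-0.02,"spin":0}]' 40
python3 - <<'E'
from plan import *
s=sense();R=RT(s);print(np.round(s['qpos'],3),s['clock'])
print(R,go(crank(1.45,-148)-R[:,2]*140,19,s))
E
```

```text
clock: 20.4
eef_pos: [290.5, 153.7, 543.6]
tcp_rot: [2.436, -0.225, 1.862]
contact_force: [-0.2, -0.7, -0.8]
opening: 0.588
[ 0.288 -0.78   1.991  0.184  1.218  0.081] 20.4
[[-0.27980595  0.77087237  0.57224507]
 [ 0.93374171  0.07991297  0.34891307]
 [ 0.22323764  0.63195705 -0.74215581]] [-383.37060628    2.04649838  111.89592502]
```

```bash
python3 -m inch '[{"gripper":0.05,"tx":-0.012,"ty":0.022,"tz":0.033,"spin":0},{"gripper":0.05,"tx":-0.012,"ty":0.022,"tz":0.033,"spin":0},{"gripper":0.05,"tx":-0.012,"ty":0.022,"tz":0.033,"spin":0},{"gripper":0.05,"tx":-0.044,"ty":-0.003,"tz":-0.017,"spin":0},{"gripper":0.05,"tx":-0.044,"ty":-0.003,"tz":-0.017,"spin":0},{"gripper":0.05,"tx":-0.044,"ty":-0.003,"tz":-0.017,"spin":0},{"gripper":0.05,"tx":-0.044,"ty":-0.003,"tz":-0.017,"spin":0},{"gripper":0.05,"tx":-0.044,"ty":-0.003,"tz":-0.017,"spin":0}]' 40
python3 - <<'E'
from plan import *
s=sense();R=RT(s);print(np.round(s['qpos'],3),s['clock'])
print(R,go(crank(1.45,-148)-R[:,2]*140,19,s))
E
```

```text
clock: 21.2
eef_pos: [409.9, -19.5, 504.4]
tcp_rot: [2.451, -0.222, 1.856]
contact_force: [2.2, 0.8, -1.4]
opening: 0.588
[-0.629 -0.452  1.952  0.67   1.369 -0.88 ] 21.2
[[-0.27399154  0.77942942  0.56339899]
 [ 0.93614582  0.08191825  0.34193625]
 [ 0.22036251  0.62111125 -0.7521045 ]] [-178.42234491  -48.19025114   76.78354864]
```

```bash
python3 -m inch '[{"gripper":0.055,"tx":-0.042,"ty":-0.012,"tz":0.01,"spin":0},{"gripper":0.055,"tx":-0.045,"ty":-0.012,"tz":0.01,"spin":0},{"gripper":0.055,"tx":-0.045,"ty":-0.012,"tz":0.01,"spin":0},{"gripper":0.055,"tx":-0.045,"ty":-0.012,"tz":0.01,"spin":0},{"gripper":0.055,"tx":0,"ty":0,"tz":0.015,"spin":2.4},{"gripper":0.055,"tx":0,"ty":0,"tz":0.015,"spin":0},{"gripper":0.055,"tx":0,"ty":0,"tz":0.005,"spin":0},{"gripper":0.055,"tx":0,"ty":0,"tz":0,"spin":0}]' 40
python3 - <<'E'
from plan import *
s=sense();R=RT(s);print(np.round(s['qpos'],3),s['clock'])
print(R[:,2],go(crank(1.45,-148)-R[:,2]*140,19,s))
f=snap('wrist','w10.png');np.savez('pics/w10.npz',K=f['K'],extrinsics=f['extrinsics'])
m=masks_of('wrist','crank_grip'); print([(x['conf'],x['centre'],x['pixels'].sum()) for x in m])
for t in(1.2,1.4,1.6,1.8):print(t,proj(f,[crank(t,-83),crank(t,-163)]).round().tolist())
E
```

```text
clock: 22.0
eef_pos: [463.5, -161.6, 378.1]
tcp_rot: [2.461, -0.25, 1.822]
contact_force: [0.3, 0.4, 0.1]
opening: 0.646
[-0.847 -0.122  1.993  0.757  1.232 -1.258] 22.0
[ 0.56119277  0.34311408 -0.7532167 ] [-2.94752814  0.54739303  0.15171901]
[(0.78, [138.0, 327.1], np.int64(3470)), (0.41, [317.2, 283.3], np.int64(1159))]
1.2 [[339.0, 117.0], [339.0, 203.0]]
1.4 [[322.0, 117.0], [322.0, 203.0]]
1.6 [[305.0, 117.0], [305.0, 203.0]]
1.8 [[289.0, 119.0], [289.0, 203.0]]
```

View pics/w10.png

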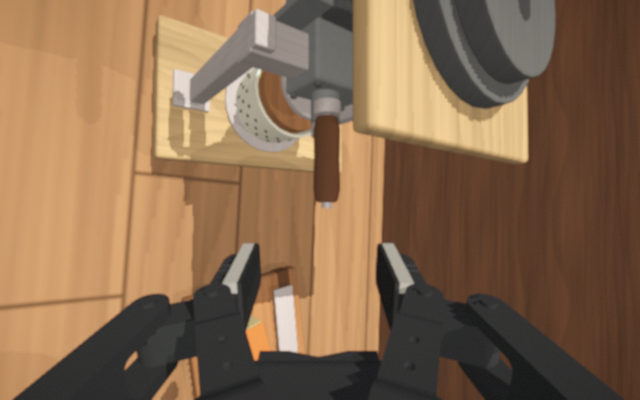

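Run:
```python
from plan import *
s=sense();R=RT(s)
for th in(1.3,1.35,1.4): print(th,go(crank(th,-148)+R[:,2]*8,19,s).round(1))
f=np.load('pics/w10.npz');E=f['extrinsics']
c=(crank(1.35,-125)-E[:3,3])@E[:3,:3]; print('depth',c, 24*322.5/c[2])
g=cv2.imread('pics/w10.png').astype(int)
for r in(130,150,170,190): print(r,[tuple(g[r,c]) for c in(310,312,314,316,338,340,342)])
for y in(-145,-150): print([boxclear(R,t,y,deep=8) for t in(1.6,1.35,.8,.4,0)])
```

```text
1.3 [ -2.7  11.7 148.6]
1.35 [ -2.7   7.7 148.5]
1.4 [ -2.7   3.7 148.6]
depth [  7.61892482 -32.61895437 298.62000588] 25.91922794020224
130 [(np.int64(119), np.int64(134), np.int64(144)), (np.int64(107), np.int64(114), np.int64(123)), (np.int64(56), np.int64(64), np.int64(82)), (np.int64(33), np.int64(49), np.int64(76)), (np.int64(47), np.int64(71), np.int64(103)), (np.int64(114), np.int64(164), np.int64(201)), (np.int64(113), np.int64(164), np.int64(211))]
150 [(np.int64(154), np.int64(211), np.int64(244)), (np.int64(147), np.int64(202), np.int64(236)), (np.int64(81), np.int64(122), np.int64(154)), (np.int64(34), np.int64(50), np.int64(77)), (np.int64(56), np.int64(85), np.int64(118)), (np.int64(122), np.int64(174), np.int64(210)), (np.int64(110), np.int64(159), np.int64(204))]
170 [(np.int64(86), np.int64(125), np.int64(155)), (np.int64(83), np.int64(120), np.int64(150)), (np.int64(51), np.int64(73), np.int64(97)), (np.int64(34), np.int64(51), np.int64(78)), (np.int64(56), np.int64(84), np.int64(116)), (np.int64(119), np.int64(169), np.int64(207)), (np.int64(110), np.int64(159), np.int64(205))]
190 [(np.int64(76), np.int64(112), np.int64(154)), (np.int64(70), np.int64(105), np.int64(144)), (np.int64(40), np.int64(61), np.int64(89)), (np.int64(34), np.int64(51), np.int64(79)), (np.int64(42), np.int64(66), np.int64(100)), (np.int64(92), np.int64(135), np.int64(181)), (np.int64(106), np.int64(155), np.int64(203))]
[np.float64(14.2), np.float64(6.8), np.float64(3.2), np.float64(3.2), np.float64(3.2)]
[np.float64(18.7), np.float64(11.6), np.float64(8.2), np.float64(8.2), np.float64(8.2)]
```

```bash
python3 -m inch '[{"gripper":0.055,"tx":-0.005,"ty":0.008,"tz":0.03,"spin":0},{"gripper":0.055,"tx":0,"ty":0,"tz":0.035,"spin":0},{"gripper":0.055,"tx":0,"ty":0,"tz":0.03,"spin":0},{"gripper":0.055,"tx":0,"ty":0,"tz":0.025,"spin":0},{"gripper":0.055,"tx":0,"ty":0,"tz":0.015,"spin":0},{"gripper":0.055,"tx":0,"ty":0,"tz":0.013,"spin":0},{"gripper":0.055,"tx":0,"ty":0,"tz":0,"spin":0},{"gripper":0.055,"tx":0,"ty":0,"tz":0,"spin":0}]' 60
python3 - <<'E'
from plan import *
s=sense();R=RT(s);print(np.round(s['qpos'],3),s['clock'])
print(R[:,2],go(crank(1.35,-150)+R[:,2]*8,19,s))
f=snap('wrist','w11.png');np.savez('pics/w11.npz',K=f['K'],extrinsics=f['extrinsics'])
for t in(1.2,1.3,1.4,1.5):print(t,proj(f,[crank(t,-83),crank(t,-163)]).round().tolist())
E
```

```text
clock: 22.9
eef_pos: [554.5, -115.6, 271.2]
tcp_rot: [2.46, -0.25, 1.823]
contact_force: [-0.0, 0.0, 0.4]
opening: 0.647
[-0.612  0.063  2.068  0.881  0.898 -1.308] 22.9
[ 0.56211399  0.34269494 -0.75272043] [ 0.48846393 -0.3867777  -0.22173816]
1.2 [[340.0, 121.0], [340.0, 286.0]]
1.3 [[324.0, 121.0], [323.0, 286.0]]
1.4 [[307.0, 121.0], [307.0, 286.0]]
1.5 [[291.0, 121.0], [290.0, 286.0]]
```

View pics/w11.png

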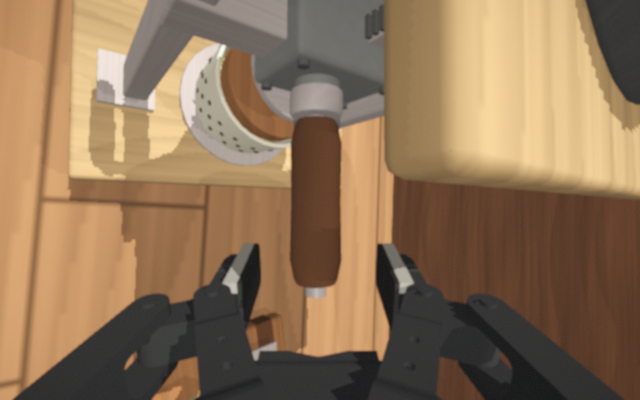

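```bash
python3 -m inch '[{"gripper":0.016,"tx":0,"ty":-0.001,"tz":0,"spin":0},{"gripper":0.016,"tx":0,"ty":0,"tz":0,"spin":0},{"gripper":0.016,"tx":0,"ty":0,"tz":0,"spin":0},{"gripper":0.016,"tx":0,"ty":0,"tz":0,"spin":0},{"gripper":0.016,"tx":0,"ty":0,"tz":0,"spin":0},{"gripper":0.016,"tx":0,"ty":0,"tz":0,"spin":0},{"gripper":0.016,"tx":0,"ty":0,"tz":0,"spin":0},{"gripper":0.016,"tx":0,"ty":0,"tz":0,"spin":0}]' 60
python3 - <<'E'
from plan import *
s=sense();R=RT(s);print(s['wrist_torque'],s['clock'])
f=snap('wrist','w12.png');np.savez('pics/w12.npz',K=f['K'],extrinsics=f['extrinsics'])
T=[1.35,1.39,1.43,1.47,1.51]
print(np.round([R.T@(crank(b)-crank(a)) for a,b in zip(T,T[1:])],2).tolist())
E
```

```text
clock: 23.75
eef_pos: [553.7, -116.1, 270.5]
tcp_rot: [2.46, -0.249, 1.822]
contact_force: [-5.3, -3.1, 5.3]
opening: 0.248
[-0.22647343  0.45845249  0.00046919] 23.75
[[-0.01, -3.2, 0.05], [-0.05, -3.19, 0.17], [-0.09, -3.19, 0.29], [-0.13, -3.17, 0.41]]
```

View pics/w12.png

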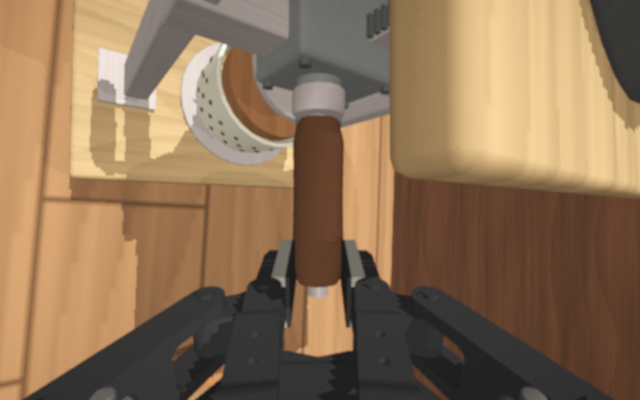

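```bash
python3 -m inch '[{"gripper":0.04,"tx":0,"ty":0,"tz":0,"spin":0},{"gripper":0.04,"tx":0,"ty":0,"tz":0,"spin":0},{"gripper":0.04,"tx":-0.001,"ty":0,"tz":0.004,"spin":0},{"gripper":0.016,"tx":0,"ty":0,"tz":0.004,"spin":0},{"gripper":0.016,"tx":0,"ty":0,"tz":0,"spin":0},{"gripper":0.016,"tx":0,"ty":0,"tz":0,"spin":0},{"gripper":0.016,"tx":0,"ty":0,"tz":0,"spin":0},{"gripper":0.016,"tx":0,"ty":0,"tz":0,"spin":0}]' 60
python3 - <<'E'
from plan import *
s=sense();R=RT(s);print(s['wrist_torque'],s['clock'],(R.T@s['contact_force']).round(1), Lo(s['eef_pos']-19*R[:,2]))
f=snap('wrist','w13.png');np.savez('pics/w13.npz',K=f['K'],extrinsics=f['extrinsics'])
E
```

```text
clock: 24.6
eef_pos: [558.6, -113.6, 263.5]
tcp_rot: [2.461, -0.25, 1.822]
contact_force: [6.6, 1.2, -4.1]
opening: 0.258
[-0.20984945 -0.07473294 -0.2727323 ] 24.6 [-1.5  2.8  7.2] [ -64.25276797 -146.11563687  277.82829861]
```

View pics/w13.png

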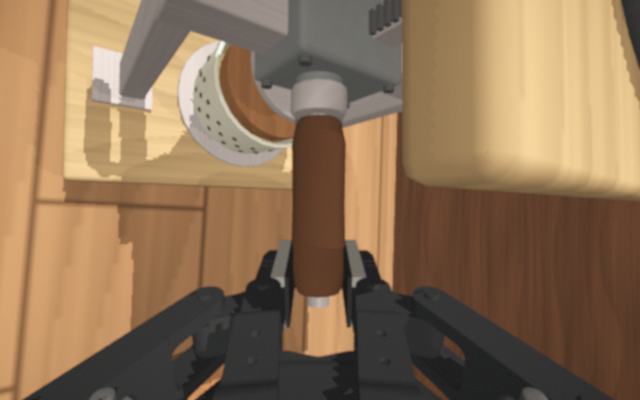

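```bash
python3 -m inch '[{"gripper":0.016,"tx":0,"ty":-0.001,"tz":0,"spin":0},{"gripper":0.016,"tx":0,"ty":-0.0015,"tz":0,"spin":0},{"gripper":0.016,"tx":0,"ty":-0.0015,"tz":0,"spin":0},{"gripper":0.016,"tx":0,"ty":-0.0015,"tz":0,"spin":0},{"gripper":0.016,"tx":0,"ty":-0.0015,"tz":0,"spin":0},{"gripper":0.016,"tx":0,"ty":-0.001,"tz":0.0005,"spin":0},{"gripper":0.016,"tx":0,"ty":0,"tz":0,"spin":0},{"gripper":0.016,"tx":0,"ty":0,"tz":0,"spin":0}]' 80
python3 - <<'E'
from plan import *
s=sense();R=RT(s);print(s['opening'],(R.T@s['contact_force']).round(1), Lo(s['eef_pos']-19*R[:,2]))
f=snap('scene','s2.png')
im=cv2.imread('pics/s2.png')[110:270,250:430]; cv2.imwrite('pics/s2z.png',cv2.resize(im,None,fx=4,fy=3.7,interpolation=3))
f=snap('top','t2.png')
im=cv2.imread('pics/t2.png')[115:245,240:420]; cv2.imwrite('pics/t2z.png',cv2.resize(im,None,fx=4,fy=4,interpolation=3))
E
```

```text
clock: 25.45
eef_pos: [554.0, -114.0, 259.9]
tcp_rot: [2.458, -0.25, 1.822]
contact_force: [11.7, 4.5, -0.6]
opening: 0.253
0.2528815027763615 [1.3 9.1 8.6] [ -68.85596171 -146.22146532  274.14821524]
```

View pics/s2z.png

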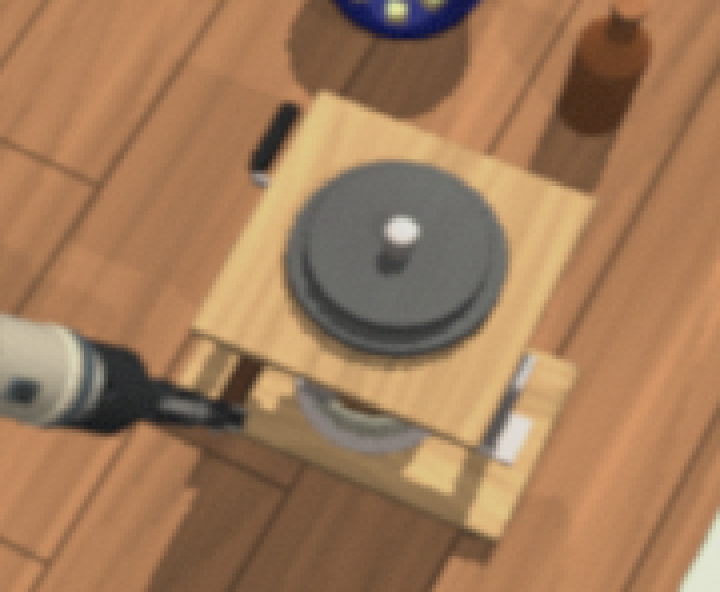

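View pics/t2z.png

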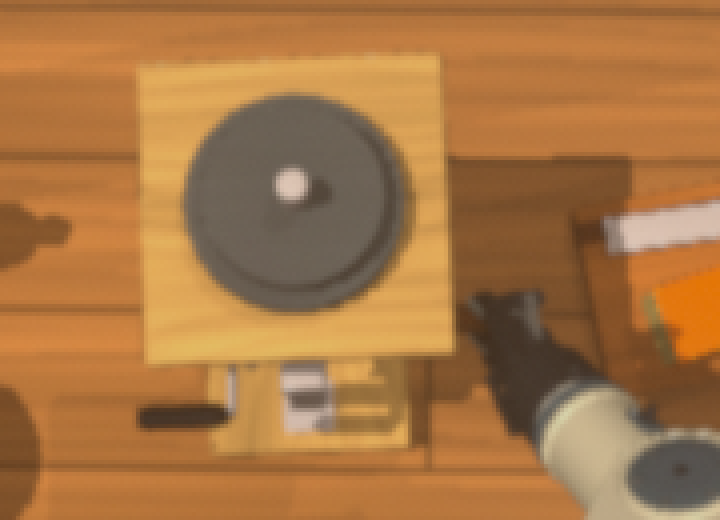

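```bash
python3 -m inch '[{"gripper":0.016,"tx":0,"ty":-0.001,"tz":0,"spin":0},{"gripper":0.016,"tx":0,"ty":-0.001,"tz":0,"spin":0},{"gripper":0.016,"tx":0,"ty":-0.001,"tz":0.0005,"spin":0},{"gripper":0.016,"tx":0,"ty":0,"tz":0,"spin":0},{"gripper":0.016,"tx":0,"ty":0,"tz":0,"spin":0},{"gripper":0.016,"tx":0,"ty":0,"tz":0,"spin":0},{"gripper":0.016,"tx":0,"ty":0,"tz":0,"spin":0},{"gripper":0.016,"tx":0,"ty":0,"tz":0,"spin":0}]' 80
python3 - <<'E'
from plan import *
s=sense();R=RT(s);print(s['opening'],(R.T@s['contact_force']).round(1), Lo(s['eef_pos']-19*R[:,2]))
E
python3 -m inch '[{"gripper":0.016,"tx":0,"ty":0.002,"tz":0,"spin":0},{"gripper":0.016,"tx":0,"ty":0.002,"tz":0,"spin":0},{"gripper":0.016,"tx":0,"ty":0.002,"tz":0,"spin":0},{"gripper":0.016,"tx":0,"ty":0.002,"tz":0,"spin":0},{"gripper":0.016,"tx":0,"ty":0.002,"tz":0,"spin":0},{"gripper":0.016,"tx":0,"ty":0.002,"tz":0,"spin":0},{"gripper":0.016,"tx":0,"ty":0.002,"tz":0,"spin":0},{"gripper":0.016,"tx":0,"ty":0,"tz":0,"spin":0}]' 80
python3 - <<'E'
from plan import *
s=sense();R=RT(s);print(s['opening'],(R.T@s['contact_force']).round(1), Lo(s['eef_pos']-19*R[:,2]))
T=np.arange(1.31,-.06,-.05)
print(np.round([R.T@(crank(b)-crank(a)) for a,b in zip(T,T[1:])],1)[:,1:].tolist())
E
```

```text
clock: 26.35
eef_pos: [552.1, -114.1, 257.9]
tcp_rot: [2.457, -0.25, 1.822]
contact_force: [11.4, 4.1, 1.6]
opening: 0.25
0.24995116489057784 [ 1.5 10.2  6.6] [ -70.82177077 -146.21485948  272.20589986]
clock: 27.15
eef_pos: [563.2, -113.5, 266.7]
tcp_rot: [2.457, -0.249, 1.822]
contact_force: [9.1, 2.7, 2.7]
opening: 0.249
0.24902919308772184 [1. 9. 4.] [ -59.64986044 -146.28245624  280.96362796]
[[4.0, 0.3], [4.0, 0.5], [3.9, 0.7], [3.9, 0.8], [3.9, 1.0], [3.8, 1.2], [3.7, 1.4], [3.6, 1.6], [3.6, 1.7], [3.5, 1.9], [3.4, 2.1], [3.2, 2.2], [3.1, 2.4], [3.0, 2.5], [2.9, 2.7], [2.7, 2.8], [2.6, 2.9], [2.4, 3.0], [2.3, 3.1], [2.1, 3.2], [1.9, 3.3], [1.7, 3.4], [1.6, 3.5], [1.4, 3.6], [1.2, 3.6], [1.0, 3.7], [0.8, 3.7]]
```

```bash
python3 -m inch '[{"gripper":0.016,"tx":0,"ty":0.0032,"tz":0.0006,"spin":0},{"gripper":0.016,"tx":0,"ty":0.0032,"tz":0.0007,"spin":0},{"gripper":0.016,"tx":0,"ty":0.0032,"tz":0.0008,"spin":0},{"gripper":0.016,"tx":0,"ty":0.0031,"tz":0.0009,"spin":0},{"gripper":0.016,"tx":0,"ty":0.0031,"tz":0.001,"spin":0},{"gripper":0.016,"tx":0,"ty":0.003,"tz":0.0012,"spin":0},{"gripper":0.016,"tx":0,"ty":0.003,"tz":0.0013,"spin":0},{"gripper":0.016,"tx":0,"ty":0.003,"tz":0.0014,"spin":0}]' 80
python3 - <<'E'
from plan import *
s=sense();R=RT(s);g=Lo(s['eef_pos']-19*R[:,2]);f=R.T@s['contact_force'];print(s['opening'],f.round(1), g)
g0=np.array([-64.25,0,277.83]); h0=np.array([-25+80*np.cos(np.radians(50)+1.35),0,228+80*np.sin(np.radians(50)+1.35)])
h=h0+g-g0; print('handle rel shaft',h[[0,2]]-[-25,228],np.hypot(h[0]+25,h[2]-228),'theta',np.arctan2(h[2]-228,h[0]+25)-np.radians(50))
E
```

```text
clock: 27.95
eef_pos: [588.9, -112.3, 277.5]
tcp_rot: [2.454, -0.245, 1.819]
contact_force: [8.4, -8.3, 8.8]
opening: 0.252
0.2524306462105122 [-7.7 11.7 -4.7] [ -34.02838475 -146.32918643  291.78819167]
handle rel shaft [-18.31219846  77.55433091] 79.68695536719727 theta 0.9300056341466506
```

```bash
python3 -m inch '[{"gripper":0.016,"tx":0,"ty":0.0029,"tz":0.0012,"spin":0},{"gripper":0.016,"tx":0,"ty":0.0028,"tz":0.0014,"spin":0},{"gripper":0.016,"tx":0,"ty":0.0028,"tz":0.0015,"spin":0},{"gripper":0.016,"tx":0,"ty":0.0027,"tz":0.0017,"spin":0},{"gripper":0.016,"tx":0,"ty":0.0026,"tz":0.0018,"spin":0},{"gripper":0.016,"tx":0,"ty":0.0025,"tz":0.0019,"spin":0},{"gripper":0.016,"tx":0,"ty":0.0025,"tz":0.002,"spin":0},{"gripper":0.016,"tx":0,"ty":0.0024,"tz":0.0021,"spin":0}]' 80
cat > th.py <<'E'
from plan import *
s=sense();R=RT(s);g=Lo(s['eef_pos']-19*R[:,2]);f=R.T@s['contact_force'];print(s['opening'],f.round(1), g)
g0=np.array([-64.25,0,277.83]); h0=np.array([-25+80*np.cos(np.radians(50)+1.35),0,228+80*np.sin(np.radians(50)+1.35)])
h=h0+g-g0; th=np.arctan2(h[2]-228,h[0]+25)-np.radians(50); print(np.hypot(h[0]+25,h[2]-228),'theta',th)
T=np.arange(th,th-.5,-.04); print(np.round([R.T@(crank(b)-crank(a)) for a,b in zip(T,T[1:])],1)[:,1:].tolist())
E
python3 th.py
```

```text
clock: 28.75
eef_pos: [614.6, -110.9, 280.0]
tcp_rot: [2.454, -0.238, 1.814]
contact_force: [9.6, -24.8, 2.9]
opening: 0.249
0.24947377402701174 [-25.    8.3  -4.9] [  -8.35806105 -146.16386304  294.22505573]
80.32890687620322 theta 0.606403151728545
[[2.3, 2.1], [2.2, 2.2], [2.1, 2.3], [2.0, 2.4], [1.9, 2.5], [1.8, 2.5], [1.7, 2.6], [1.6, 2.7], [1.5, 2.7], [1.3, 2.8], [1.2, 2.8], [1.1, 2.9]]
```

```bash
python3 -m inch '[{"gripper":0.016,"tx":-0.0018,"ty":0.0023,"tz":0.0021,"spin":0},{"gripper":0.016,"tx":-0.0018,"ty":0.0022,"tz":0.0022,"spin":0},{"gripper":0.016,"tx":-0.0018,"ty":0.0021,"tz":0.0023,"spin":0},{"gripper":0.016,"tx":-0.0018,"ty":0.002,"tz":0.0024,"spin":0},{"gripper":0.016,"tx":-0.0018,"ty":0.0019,"tz":0.0025,"spin":0},{"gripper":0.016,"tx":-0.0018,"ty":0.0018,"tz":0.0025,"spin":0},{"gripper":0.016,"tx":-0.0018,"ty":0.0017,"tz":0.0026,"spin":0},{"gripper":0.016,"tx":0,"ty":0,"tz":0,"spin":0}]' 80;
python3 th.py
```

```text
clock: 29.55
eef_pos: [637.3, -110.1, 273.7]
tcp_rot: [2.453, -0.249, 1.821]
contact_force: [15.2, 3.9, 8.0]
opening: 0.251
0.2505497033254923 [ 2. 17.  4.] [  14.45710716 -146.78408249  287.96310662]
79.66447973991013 theta 0.30968135892162996
[[1.5, 2.7], [1.4, 2.7], [1.3, 2.8], [1.2, 2.8], [1.1, 2.9], [0.9, 2.9], [0.8, 2.9], [0.7, 3.0], [0.6, 3.0], [0.4, 3.0], [0.3, 3.0], [0.2, 3.0]]
```

```bash
python3 -m inch '[{"gripper":0.016,"tx":-0.001,"ty":0.0016,"tz":0.0027,"spin":0},{"gripper":0.016,"tx":-0.001,"ty":0.0015,"tz":0.0027,"spin":0},{"gripper":0.016,"tx":-0.001,"ty":0.0014,"tz":0.0028,"spin":0},{"gripper":0.016,"tx":-0.001,"ty":0.0013,"tz":0.0028,"spin":0},{"gripper":0.016,"tx":-0.001,"ty":0.0012,"tz":0.0029,"spin":0},{"gripper":0.016,"tx":-0.0007,"ty":0.0007,"tz":0.002,"spin":0},{"gripper":0.016,"tx":-0.0003,"ty":0.0003,"tz":0.001,"spin":0},{"gripper":0.016,"tx":0,"ty":0,"tz":0,"spin":0}]' 80;
python3 th.py
```

```text
clock: 30.35
eef_pos: [654.5, -109.3, 264.1]
tcp_rot: [2.453, -0.249, 1.821]
contact_force: [16.5, 4.7, 5.6]
opening: 0.248
0.24775351739172802 [ 1.8 16.6  6.8] [  31.63080047 -146.89421543  278.37014851]
79.71951180578635 theta 0.062209527359072814
[[0.8, 2.9], [0.7, 3.0], [0.5, 3.0], [0.4, 3.0], [0.3, 3.0], [0.2, 3.0], [0.0, 3.0], [-0.1, 3.0], [-0.2, 3.0], [-0.3, 3.0], [-0.5, 3.0], [-0.6, 3.0]]
```

```bash
python3 -m inch '[{"gripper":0.016,"tx":-0.0005,"ty":0.0003,"tz":0.0015,"spin":0},{"gripper":0.016,"tx":-0.0005,"ty":0.0003,"tz":0.0015,"spin":0},{"gripper":0.016,"tx":-0.0005,"ty":0.0002,"tz":0.0015,"spin":0},{"gripper":0.016,"tx":-0.0005,"ty":0.0002,"tz":0.0015,"spin":0},{"gripper":0.016,"tx":-0.0004,"ty":0.0002,"tz":0.001,"spin":0},{"gripper":0.016,"tx":0,"ty":0,"tz":0,"spin":0},{"gripper":0.016,"tx":0,"ty":0,"tz":0,"spin":0},{"gripper":0.016,"tx":0,"ty":0,"tz":0,"spin":0}]' 80;
python3 th.py
```

```text
clock: 31.15
eef_pos: [659.2, -109.1, 260.3]
tcp_rot: [2.452, -0.249, 1.823]
contact_force: [1.8, 3.2, 19.2]
opening: 0.251
0.25145115367259335 [  7.3  13.4 -12.3] [  36.36516019 -146.89375879  274.53742057]
79.68052445622521 theta -0.014235389492572303
[[0.6, 3.0], [0.4, 3.0], [0.3, 3.0], [0.2, 3.0], [0.0, 3.0], [-0.1, 3.0], [-0.2, 3.0], [-0.3, 3.0], [-0.5, 3.0], [-0.6, 3.0], [-0.7, 3.0], [-0.8, 2.9]]
```

Run:
```python
from fit import *
f=snap('scene','s3.png'); w=snap('wrist','w14.png')
import h
im=cv2.imread('pics/s3.png')
for ram,col in((0.0,(0,0,255)),(0.027,(255,0,0))):
    C=[W0 for W0 in (h.W([sx*120,sy*120,363+ram*1000]) for sx,sy in((-1,1),(1,1),(1,-1),(-1,-1)))]
    q=proj(f,C); print(ram,q.round(1).tolist()); 
    for a in q: cv2.circle(im,tuple(int(v) for v in np.round(a)),1,col,-1)
im=im[110:270,250:430]; cv2.imwrite('pics/s3z.png',cv2.resize(im,None,fx=4,fy=3.7,interpolation=3))
```

```text
0.0 [[329.3, 138.0], [398.0, 167.2], [368.1, 233.7], [296.8, 201.8]]
0.027 [[329.4, 134.3], [399.3, 163.9], [368.9, 231.5], [296.4, 199.1]]
```

View pics/s3z.png

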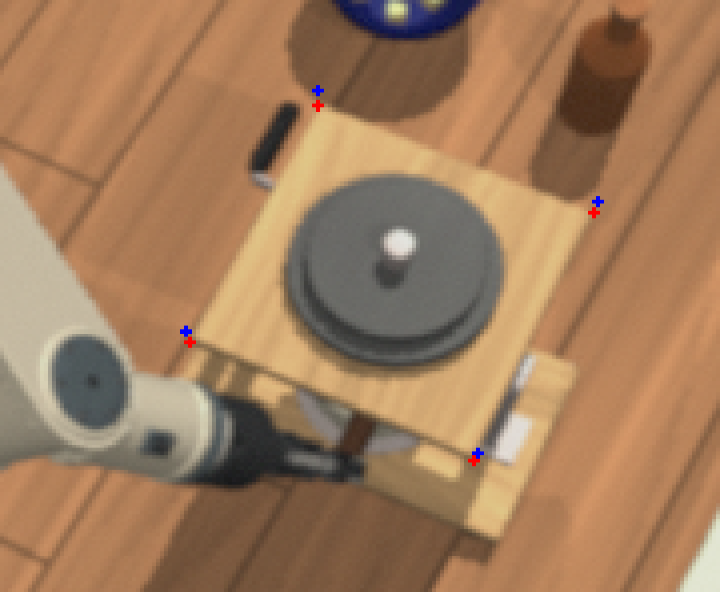

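View pics/w14.png

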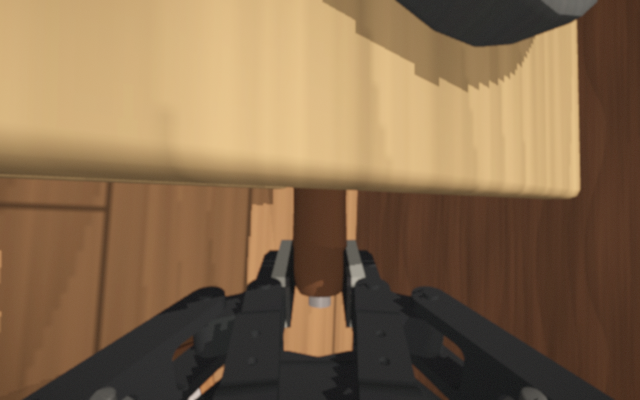

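```bash
python3 -m inch '[{"gripper":0.016,"tx":0,"ty":0,"tz":-0.0006,"spin":0},{"gripper":0.05,"tx":0,"ty":0,"tz":0,"spin":0},{"gripper":0.05,"tx":0,"ty":0,"tz":0,"spin":0},{"gripper":0.05,"tx":0,"ty":0,"tz":0,"spin":0},{"gripper":0.05,"tx":0,"ty":0,"tz":0,"spin":0},{"gripper":0.05,"tx":0,"ty":0,"tz":-0.01,"spin":0},{"gripper":0.05,"tx":0,"ty":0,"tz":-0.02,"spin":0},{"gripper":0.05,"tx":0,"ty":0,"tz":-0.035,"spin":0}]' 80;
python3 -m inch '[{"gripper":0.05,"tx":-0.01,"ty":0,"tz":-0.04,"spin":0},{"gripper":0.05,"tx":-0.01,"ty":0,"tz":-0.04,"spin":0},{"gripper":0.05,"tx":-0.01,"ty":0,"tz":-0.04,"spin":0},{"gripper":0.05,"tx":-0.01,"ty":0,"tz":-0.03,"spin":0},{"gripper":0.05,"tx":0,"ty":0,"tz":-0.01,"spin":0},{"gripper":0.05,"tx":0,"ty":0,"tz":0,"spin":0},{"gripper":0.05,"tx":0,"ty":0,"tz":0,"spin":0},{"gripper":0.05,"tx":0,"ty":0,"tz":0,"spin":0}]' 80
python3 - <<'E'
from plan import *
f=snap('wrist','w15.png'); g=snap('scene','s4.png')
for t in(-.05,0,.05):print(t,proj(f,[crank(t,-83),crank(t,-163)]).round().tolist())
snap('top','t4.png')
for n,c in(('s4',(110,250)),('t4',(115,240))):
    im=cv2.imread(f'pics/{n}.png')[c[0]:c[0]+150,c[1]:c[1]+190]; cv2.imwrite(f'pics/{n}z.png',cv2.resize(im,None,fx=4,fy=4,interpolation=3))
E
```

```text
clock: 32.05
eef_pos: [617.9, -130.7, 303.4]
tcp_rot: [2.464, -0.252, 1.823]
contact_force: [0.7, -0.5, 0.9]
opening: 0.583
clock: 32.85
eef_pos: [538.9, -222.4, 413.7]
tcp_rot: [2.462, -0.252, 1.823]
contact_force: [-0.2, -0.5, -1.1]
opening: 0.582
-0.05 [[325.0, 71.0], [325.0, 144.0]]
0 [[324.0, 70.0], [324.0, 143.0]]
0.05 [[323.0, 68.0], [323.0, 142.0]]
```

View pics/w15.png

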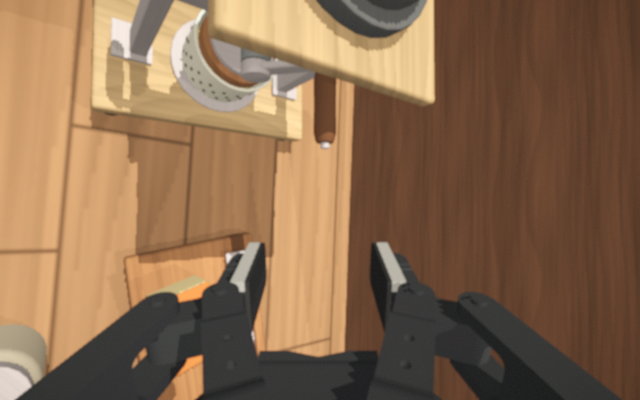

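View pics/s4z.png

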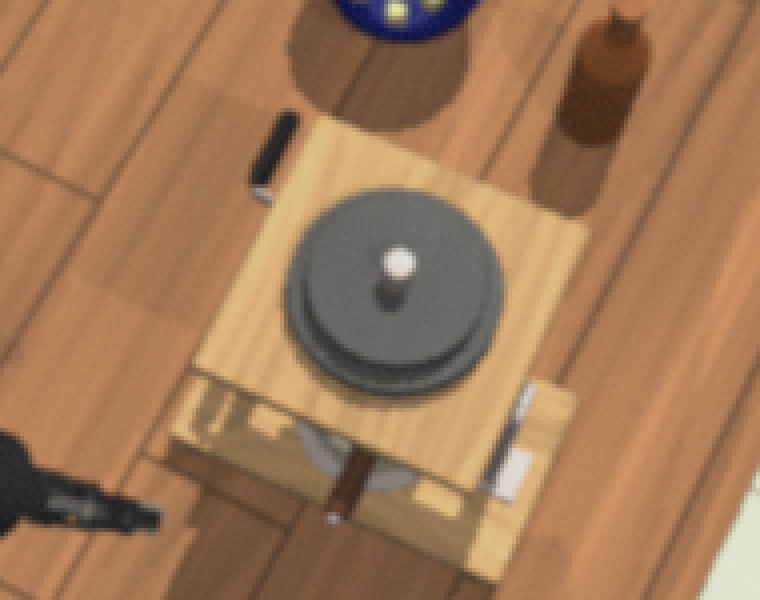

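View pics/t4.png

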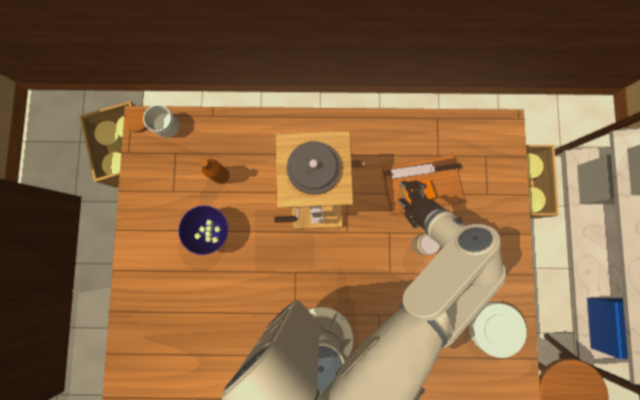

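```bash
python3 -c "
from h import *
s=sense();print(s['clock'],s['contact_force'],np.abs(s['qvel']).max());print(sign_off())"
```

```text
33.0 [0.84115371 0.00748854 0.28048765] 0.004995695624705544
the job is handed in; nothing more can be done
None
```

The press plate is down on the cheese and the crank is released. The lever is still up, and I handed the job in at 33.0 s of the 58 s allowed.

**What I did**
- **Leaning the gripper:** the moves have no tilt command, so I got the lean by pushing against the arm's reach limit in free air. That gave about 36° for the lever, plus about 25° towards -y for the crank.
- **Lever:** I lifted it until it resisted with about 26 N, at its stop. The wrist picture afterwards matched the model at 18° up. It slipped in the pads once on the way, and I regripped it.
- **Crank:** I gripped the handle, and regripped it once about 8 mm deeper. I wound up about 0.1 rad, until the tool carried a steady load of about 9–10 N. The load stayed when I went back past the starting angle, so the pawl had let go.
- **Lowering:** I turned the crank back about 1.4 rad in small steps, taking about 5 s. At about -0.01 rad the force reversed, which means the plate had landed. Then I opened the gripper and backed off.

**Last checks**
- The board's edges in the scene picture fit a plate height of about 0 mm, and the board did not move noticeably after I let go.
- The handle lies where it should for a crank angle of about 0.
- The lever is still up.
- In the top picture the bowl, bottle and knife are where they started. The arm partly covers the jar and cheese, but what shows of them is in place.
- The contact force at the end was about 0 N.

**Less certain**
- I never saw the pawl itself at the end. That it is out rests on the load test and the lever being up.
- During the lowering, a sideways force of about 25 N built up on the handle because I had left out a sideways correction. I corrected it and the force fell to about 2 N.

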